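# Change the batch in the clock-parts drying oven

## Task

Pull the drying oven's door right down, which brings its shelf out, lift out the dried basket (orange sleeve) and stand it on the green mat, then stand every washed basket (blue sleeve) upright on the shelf, setting them all down without dropping them. Push the door up until it is fully shut, and only then press the timer knob down and, holding it down, turn it clockwise to the green mark and let it spring up again. Leave the clock movement and the other things on the bench where they are.

Things in the scene. Friction and masses are not known exactly. Their poses are not given: they have to be found in the camera images.
- oven: white bench-top drying oven, fixed, 240 mm deep, 375 wide, 270 high, glass in the roof. Origin: on the bench under the middle of the chamber's front face; x points into the oven (away from the robot), y left, z up. Front face x = 0; chamber y = -150..150 mm, control column y = -225..-150. Above the door (z = 225) a header rises to the roof
- door (a joint): drop-down front door, hinged at its bottom edge: 0 = shut (upright), 1.5 = fully open (nearly level, on its stop). Stiff hinge, stays where left, no catch; about 10 N at the handle moves it. It drives the shelf, which comes out by 0.0793 m per rad (119 mm when fully open) and goes in as the door is raised
- door_hinge (a point): middle of the door's hinge line: 70 mm above the bench on the oven's front face, along the oven's y. The panel reaches 155 mm from here, is 262 mm wide and 14 thick (on the outer side). Axes as the oven's when shut; they turn with the door
- door_handle (a point): middle of the black handle bar: round, 12 mm thick, along the oven's y, 190 mm long, brackets at its ends only. In the door's frame 188 mm up from the hinge (33 mm past the panel's edge) and 50 mm out from the inner face, so fingers can pinch it from above, one each side, when shut (258 mm above the bench) and open (33 mm above the bench, 191 mm before the oven)
- shelf_mid (a point): centre of the upper face of the oven's shelf, a wire tray, inside 78 mm (x) by 244 mm (y), with a rim 10 mm high all round; upper face 120 mm above the bench. Door shut: 65 mm inside the front face; fully open: 54 mm in front of it, all of it clear of the oven. Axes as the oven's. Four baskets fit side by side, long side along x, 60 mm apart
- drain_mat: blue draining mat, 240 x 200 x 3 mm, flat on the bench, fixed; here the washed baskets stand. Origin: centre of the underside
- bench_mat: pale green bench mat, 240 (own x) x 200 (own y) x 3 mm, flat on the bench, fixed. Origin: centre of the underside; own x away from the robot. A clock movement stands near the edge towards the robot (own x below -45 mm); the rest is free
- timer_stem (a joint): how far the timer knob is pressed down, in m: 0 = up, 0.006 = fully down; sprung, 2 N to start, 8 N fully down, comes up by itself when let go
- timer (a joint): angle of the timer knob: 0 = off, grows clockwise seen from above, up to 2.2; the green mark is at 1.2. At off it is locked until pressed at least 5 mm down; once turned 0.6 or more it may be let up and stays where it is left. Light friction
- timer_grip (a point): grip point of the timer knob, on its vertical axis on top of the control column: grey bar grip 42 mm long (own x), 14 wide, 34 high (10 above and 24 below this point) on a round skirt of 44 mm, white pointer along the bar. At off the bar lies along the oven's x, pointer away from the robot. The column's top is 40 mm below this point when the knob is up
- wet1: washed wire basket of clock wheels, blue sleeve on its bow (may be absent), 66 mm long (own x), 50 wide (own y), 34 high. A rigid bow stands over its long middle line: round bar along own x, 10 mm thick (sleeve 11), straight for x = -23..23 mm, its axis 57 mm above the origin, top 62. Origin: centre of underside, z up. About 0.2 kg
- wet2: another washed basket with a blue sleeve, the same as wet1 (may be absent)
- wet3: another washed basket with a blue sleeve, the same as wet1 (may be absent)
- wet4: another washed basket with a blue sleeve, the same as wet1 (may be absent)
- dry: dried basket with an orange bow sleeve, at the start inside the oven on its shelf; otherwise the same as wet1
- movement: brass clock movement, 66 x 56 x 43 mm (spindle to 54 mm), near edge of the green mat; a bystander, not to be disturbed. Origin: underside (tools: on the shaft)
- driver: screwdriver, 160 mm long, lying; a bystander, not to be disturbed. Origin: underside (tools: on the shaft)
- brush: brush, 170 mm long, lying; a bystander, not to be disturbed. Origin: underside (tools: on the shaft)
- loupe: black eye loupe, 38 mm wide, 36 mm high; a bystander, not to be disturbed. Origin: underside (tools: on the shaft)
- oilers: oil-cup stand, 90 x 45 x 24 mm, three coloured cups; a bystander, not to be disturbed. Origin: underside (tools: on the shaft)
- glue_pot: amber jar, 52 mm wide, 60 mm high; a bystander, not to be disturbed. Origin: underside (tools: on the shaft)
- spray: red bottle, 56 mm wide, 150 mm high; a bystander, not to be disturbed. Origin: underside (tools: on the shaft)

How it is judged:
On the way, in this order (a step that is already met when the one before it is completed fails the run):
1. the oven door is pulled right down (angle over 1.4) (value of joint door above 1.4 rad), for 0.2 s.
2. with the door down, the dried basket stands on the green mat and every washed basket stands on the shelf (x of wet1 in the frame of shelf_mid between -0.02 and 0.02 m and y of wet1 in the frame of shelf_mid between -0.106 and 0.106 m and z of wet1 in the frame of shelf_mid between -0.006 and 0.008 m and angle between each of wet1, wet2, wet3, wet4, dry's own z axis and vertical below 0.12 rad and linear speed of each of wet1, wet2, wet3, wet4, dry below 0.05 m/s and x of wet2 in the frame of shelf_mid between -0.02 and 0.02 m and y of wet2 in the frame of shelf_mid between -0.106 and 0.106 m and z of wet2 in the frame of shelf_mid between -0.006 and 0.008 m and x of wet3 in the frame of shelf_mid between -0.02 and 0.02 m and y of wet3 in the frame of shelf_mid between -0.106 and 0.106 m and z of wet3 in the frame of shelf_mid between -0.006 and 0.008 m and x of wet4 in the frame of shelf_mid between -0.02 and 0.02 m and y of wet4 in the frame of shelf_mid between -0.106 and 0.106 m and z of wet4 in the frame of shelf_mid between -0.006 and 0.008 m and x of dry in the frame of bench_mat between -0.12 and 0.12 m and y of dry in the frame of bench_mat between -0.1 and 0.1 m and z of dry in the frame of bench_mat between -0.003 and 0.009 m and value of joint door above 1.3 rad and contact force between the fingers and anything else below 0.5 N), for 0.2 s.
3. the door is pushed up shut (angle under 0.06) with the timer still off (value of joint door below 0.06 rad and value of joint timer below 0.2 rad), for 0.2 s.
4. the timer knob is held pressed (over 4 mm) at the green mark (1.0 to 1.4), door shut (value of joint timer between 1 and 1.4 rad and value of joint timer_stem above 0.004 m and value of joint door below 0.06 rad), for 0.1 s.
At the end, for the whole second after the job is handed in: The door is shut (within 0.06 rad), the timer knob is up (within 1.5 mm) at the green mark (1.2 +/- 0.2 rad), every washed basket stands upright on the shelf within its rim (tilt under 0.12 rad), the dried basket stands upright with its centre on the green mat, all at rest (x of wet1 in the frame of shelf_mid between -0.02 and 0.02 m and y of wet1 in the frame of shelf_mid between -0.106 and 0.106 m and z of wet1 in the frame of shelf_mid between -0.006 and 0.008 m and angle between each of wet1, wet2, wet3, wet4, dry's own z axis and vertical below 0.12 rad and linear speed of each of wet1, wet2, wet3, wet4, dry below 0.05 m/s and x of wet2 in the frame of shelf_mid between -0.02 and 0.02 m and y of wet2 in the frame of shelf_mid between -0.106 and 0.106 m and z of wet2 in the frame of shelf_mid between -0.006 and 0.008 m and x of wet3 in the frame of shelf_mid between -0.02 and 0.02 m and y of wet3 in the frame of shelf_mid between -0.106 and 0.106 m and z of wet3 in the frame of shelf_mid between -0.006 and 0.008 m and x of wet4 in the frame of shelf_mid between -0.02 and 0.02 m and y of wet4 in the frame of shelf_mid between -0.106 and 0.106 m and z of wet4 in the frame of shelf_mid between -0.006 and 0.008 m and x of dry in the frame of bench_mat between -0.12 and 0.12 m and y of dry in the frame of bench_mat between -0.1 and 0.1 m and z of dry in the frame of bench_mat between -0.003 and 0.009 m and value of joint door below 0.06 rad and value of joint timer_stem below 0.0015 m and value of joint timer between 1 and 1.4 rad); the robot touches nothing.
It fails at once if the clock movement or another bystander is moved more than 3 cm (distance of any of movement, driver, brush, loupe, oilers, glue_pot, spray from where it was at the start of the episode above 0.03 m).
It fails at once if a basket is dropped or flung (faster than 1.4 m/s) (linear speed of any of wet1, wet2, wet3, wet4, dry above 1.4 m/s).
Of wet1, wet2, wet3, wet4 only 2 to 4 are there at a start; the rules pass over those that are not, and their reading is None.
At some moment in a run one of wet1, wet2, wet3, wet4, dry may be knocked a few centimetres aside while the robot is not near it.
It also fails if it takes over 210 s, if anything falls off the work surface, if the arm or the gripper's body presses on something with over 40 N, if the wrist force passes 120 N, or if a joint passes its speed limit or range.

## Robot

A 7-joint arm with a two-finger parallel gripper is mounted at the origin on the work surface. World frame = base frame: x ahead of the robot, y to its left, z up, the work surface at z = 0. Lengths are in m, angles in rad, forces in N, time in s.
With the tool pointing down it reaches from about 0.425 to 0.875 m from the base axis. Payload 4.7 kg.
Tool frame: the origin (TCP) lies on the centre line of the jaws, within the pads' length; the fingertips stand 14 mm ahead of it and the grasp point (between the pads) lies 5 mm behind it; z points along the fingers, y is the line along which they close (so a half turn about z gives the same grasp; the last joint's range is limited). The gripper opens to 87 mm and grips with 3 to 60 N. Pads are 19 mm wide; open, the fingers measure 117 mm over their backs; the gripper's body (75 mm by 190 mm) begins 51 mm behind the grasp point.
Start: joints at [-1.182, 0.321, -0.07, 1.45, 0.023, 1.371, -0.057], TCP at [0.238, 0.605, 0.237] pointing down, gripper open.
Joint ranges: [-2.86, 2.86], [-0.3, 2.09], [-1.38, 1.24], [0.06, 2.45], [-1.56, 4.7], [0.09, 2.05], [-2.69, 2.69]. Speed limits (rad/s): [2.57, 2.57, 3.14, 3.14, 3.14, 3.14, 3.14].

## Interface

Orientations are given as a rotation vector (axis times angle).
In Python, from bench import ctrl gives the robot as it stands.
- The arm moves only by the tool send_rows, never from a script. Its argument "steps" is a list of rows, each an object of numbers: "tx", "ty", "tz": the shift along the tool's x, y, z in units of 60 mm (1.0 is 60 mm); "turn": the turn about the tool's z in units of 8 degrees (1.0 is 8 degrees); "grip": the opening, from 0 (shut) to 1 (fully open). A call has 1 to 12 rows; each row shifts and turns the commanded pose from where the row before left it, along the tool's axes as they then stand; what a row does not reach is not made up. A row lasts 1/8 s, in which the tool goes at most 62.5 mm and 10.7 degrees, less where a joint would pass 70% of its speed; a pose out of reach is approached as far as the arm can. A call is refused whole if a number of a shift passes 1 or a number of a turn 1, either way. A call with a gripper value outside its range is refused whole. The fingers move at their own pace and stop on an object; "newtons" is the grip in N (left out, the last holds). Time passes only in rows, so rows that do not move let the fingers close. It gives the time, the measured TCP pose, the force, the opening and the grip force at its end, in the units of the state.
- ctrl.get_state(): the state, without advancing time (a new reading comes with each control period).
- ctrl.get_image(name): name is "side" or "top"; returns a dict with "pixels" (420x560x3 uint8, red, green, blue), "K" (3x3 intrinsics, pixels), "dist" ([k1, k2, p1, p2, k3] as OpenCV has them; the pictures are not rectified), "cam_to_world" (4x4, takes a point from camera to world coordinates). Camera axes: x right, y down, z forward; pixel columns grow to the right and rows downward; lengths in m; the calibration is good to about 2 mm. A picture is of the moment at which its call begins. There is no depth.
- ctrl.close_job(): hands the job in; it is judged then, once.
The state is a dict: "time": time; "joint_positions": joint angles; "qd": joint speeds; "joint_torque": joint torques, N m; "position": TCP position; "tool_rot": TCP orientation; "ft_force": force on the tool from outside, world axes, zero at the start; "torque": the same for the moment, N m; "grip_width": opening from 0.0 (shut) to 1.0 (fully open); "grip_force": force on a finger pad.
Only numpy, scipy, OpenCV 4.12 (cv2) and the standard library are available. Lean on these libraries where they do the work, as an engineer would, in place of code of your own. Each camera call takes 0.05 s, during which the arm holds its last target. There are 200 camera calls.

## Working session

There is one attempt and no reset: what is moved stays moved. The work goes in short steps, Python scripts to look and compute and a tool call to move; the robot and the scene stay as the last step left them, time stands still between calls to the robot, and variables do not carry over. Pictures are saved under pics/ and viewed, at most 14 in all, crops included, and the job is handed in when it is done.

Besides the shell and the picture viewer there is one more tool, called in YAML: its name, and indented under it one key for each argument. send_rows: Moves the arm, as the interface text tells. Its arguments: {"type":"object","properties":{"steps":{"type":"array"},"newtons":{"type":"number"}},"required":["steps"]}

```bash
ls; mkdir -p pics; python3 - <<'E'
from bench import ctrl
import cv2,numpy as np
for n in("top","side"):
    d=ctrl.get_image(n); cv2.imwrite(f"pics/{n}0.png",d["pixels"][:,:,::-1]); print(n,d["K"],d["dist"],np.round(d["cam_to_world"],4))
print(ctrl.get_state())
E
```

```text
pics
top [[458.92316281   0.         278.04555569]
 [  0.         458.92316281 203.19919918]
 [  0.           0.           1.        ]] [-0.10274939  0.          0.          0.          0.        ] [[ 0.0151 -0.9898  0.1419  0.284 ]
 [-0.9999 -0.0155 -0.0021  0.007 ]
 [ 0.0043 -0.1418 -0.9899  1.8448]
 [ 0.      0.      0.      1.    ]]
side [[385.33127357   0.         284.20799033]
 [  0.         385.33127357 211.21878813]
 [  0.           0.           1.        ]] [-0.05363108  0.          0.          0.          0.        ] [[ 0.7989 -0.2925  0.5255 -0.0408]
 [-0.601  -0.4231  0.6781 -0.7057]
 [ 0.024  -0.8576 -0.5138  0.7501]
 [ 0.      0.      0.      1.    ]]
{'time': 0.1, 'joint_positions': array([-1.18190363,  0.32174864, -0.07007674,  1.4515504 ,  0.02262426,
        1.37077512, -0.05687925]), 'qd': array([ 0.00039816, -0.00370508,  0.00013916, -0.00201521, -0.0009304 ,
       -0.00084526,  0.0001584 ]), 'joint_torque': array([-3.98060729e-04, -4.92570484e+01, -4.05776063e-01, -3.13405466e+01,
       -6.42198371e-02,  3.93670925e-02,  6.67694781e-05]), 'position': array([0.23783869, 0.60442763, 0.23557225]), 'tool_rot': array([-5.85175324e-01, -3.08640839e+00,  2.64393449e-03]), 'ft_force': array([-1.01676428, -0.67031041, -0.67601518]), 'torque': array([ 0.00305585, -0.05924202, -0.00503864]), 'grip_force': 0.0, 'grip_width': 0.9985084261123821}
```

View pics/top0.png

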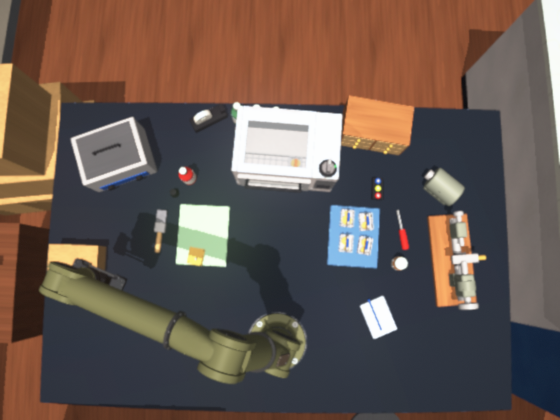

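View pics/side0.png

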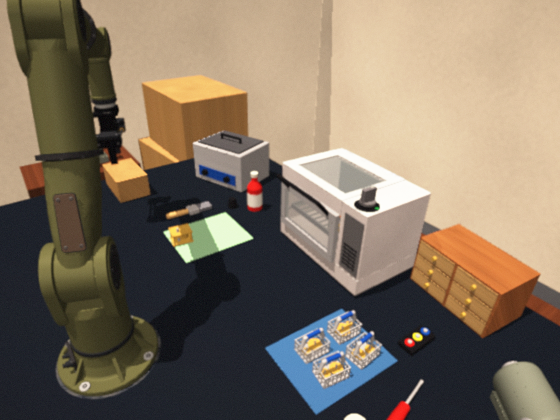

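The top view shows the oven at (234–341, 105–190), the knob at (328,167), and four blue-sleeved baskets on the blue mat at (329–379, 206–268). The dry basket is visible through the roof near (297,163), and the green mat is at (177–229, 206–266) with the movement at (196,256).

```bash
cat > h.py <<'E'
import cv2,numpy as np
from bench import ctrl
def grab(n):
    d=ctrl.get_image(n); d["hsv"]=cv2.cvtColor(d["pixels"],cv2.COLOR_RGB2HSV); return d
def rays(d,uv):
    p=cv2.undistortPoints(np.float64(uv).reshape(-1,1,2),d["K"],np.float64(d["dist"])).reshape(-1,2)
    T=np.array(d["cam_to_world"]); return T[:3,3],np.c_[p,np.ones(len(p))]@T[:3,:3].T
def plane(d,uv,z):
    o,r=rays(d,uv); return o+r*((z-o[2])/r[:,2])[:,None]
def proj(d,P):
    T=np.linalg.inv(np.array(d["cam_to_world"])); P=np.float64(P).reshape(-1,3)
    return cv2.projectPoints(P,cv2.Rodrigues(T[:3,:3])[0],T[:3,3],d["K"],np.float64(d["dist"]))[0].reshape(-1,2)
def blobs(d,lo,hi,amin=4,roi=None):
    m=cv2.inRange(d["hsv"],np.array(lo),np.array(hi))
    if roi: k=np.zeros_like(m);x0,y0,x1,y1=roi;k[y0:y1,x0:x1]=m[y0:y1,x0:x1];m=k
    n,l,s,c=cv2.connectedComponentsWithStats(m,connectivity=8)
    out=[]
    for i in range(1,n):
        if s[i,4]>=amin:
            ys,xs=np.where(l==i); pts=np.c_[xs,ys].astype(float)
            w,v=np.linalg.eigh(np.cov(pts.T)) if len(pts)>2 else (0,np.eye(2))
            out.append((pts.mean(0),len(pts),v[:,1],pts))
    return out
E
python3 - <<'E'
from h import *
t=grab("top");s=grab("side")
a=t["pixels"][95:275,225:385,::-1];a=cv2.resize(a,None,fx=3.3,fy=3.3,interpolation=cv2.INTER_CUBIC)
b=s["pixels"][140:410,260:450,::-1];b=cv2.resize(b,None,fx=2.2,fy=2.2,interpolation=cv2.INTER_CUBIC)
cv2.imwrite("pics/a.png",a[:600]);cv2.imwrite("pics/b.png",cv2.resize(s["pixels"][140:410,260:450,::-1],None,fx=2.2,fy=2.2,interpolation=cv2.INTER_CUBIC))
for d,n in((t,"top"),(s,"side")):
    print(n,d["hsv"][:, :][225,335] if n=="top" else d["hsv"][350,290])
    for q in blobs(d,(100,120,40),(125,255,255),6): print("blue",np.round(q[0],1),q[1],np.round(q[2],2),q[3].min(0),q[3].max(0))
    for q in blobs(d,(35,20,120),(85,120,255),300):
        r=cv2.minAreaRect(np.float32(q[3]));print("green",np.round(q[0],1),q[1],np.round(cv2.boxPoints(r),1).tolist())
E
```

```text
top [104 113 234]
blue [124.4 180.1] 150 [-0.95  0.32] [101. 172.] [147. 189.]
blue [376.8 180.8] 18 [0.55 0.83] [375. 177.] [380. 183.]
blue [368.8 208.9] 17 [-0.99  0.17] [364. 208.] [373. 210.]
blue [378.  214.5] 12 [0. 1.] [378. 209.] [378. 220.]
blue [348.  216.5] 6 [0. 1.] [348. 214.] [348. 219.]
blue [367.4 220.3] 10 [0.16 0.99] [367. 217.] [368. 223.]
blue [377. 240.] 7 [0. 1.] [377. 237.] [377. 243.]
blue [347.  242.5] 6 [0. 1.] [347. 240.] [347. 245.]
blue [366.2 244.4] 9 [-0.1   0.99] [366. 242.] [367. 248.]
blue [368.1 299.7] 7 [-0.86 -0.51] [367. 299.] [369. 301.]
blue [536.  365.7] 3718 [0.21 0.98] [511. 323.] [559. 415.]
green [202.6 239.6] 1395 [[174.5, 263.8999938964844], [178.8000030517578, 202.1999969482422], [230.1999969482422, 205.8000030517578], [225.89999389648438, 267.3999938964844]]
side [104 140 193]
blue [217.3 174.7] 265 [-0.94 -0.35] [199. 165.] [234. 185.]
blue [322.6 368.1] 3748 [-0.99 -0.16] [265. 308.] [397. 414.]
blue [346.5 315.4] 48 [-0.83  0.55] [341. 310.] [352. 320.]
blue [424.8 331.5] 56 [-0.95 -0.3 ] [420. 327.] [430. 335.]
blue [313.5 333.4] 55 [-0.89  0.45] [307. 329.] [319. 337.]
blue [362.7 329.8] 13 [-0.68  0.74] [361. 328.] [365. 332.]
blue [365.9 337.3] 58 [-0.76  0.64] [360. 332.] [371. 342.]
blue [333.3 357.1] 65 [-0.92  0.39] [327. 353.] [340. 361.]
green [212.7 236.6] 2039 [[168.8000030517578, 230.6999969482422], [240.5, 205.0], [252.60000610351562, 238.8000030517578], [180.89999389648438, 264.5]]
```

View pics/a.png

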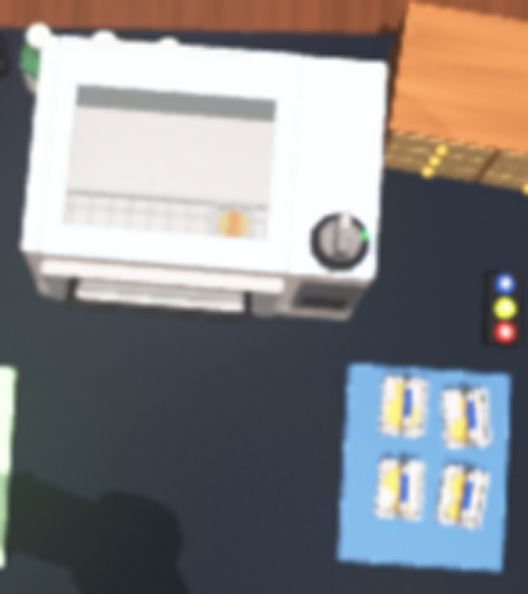

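View pics/b.png

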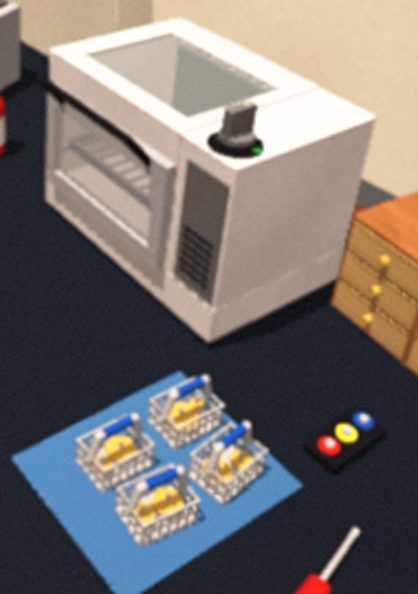

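The top crop shows the four baskets at crop (404,402), (467,412), (401,487) and (464,494), and the dry basket through the glass at (233,223). In the side crop the sleeves are clear at (195,388), (118,425), (232,436) and (165,478).

```bash
python3 - <<'E'
from h import *
t=grab("top");s=grab("side")
R=np.round
c=np.array([[22,250],[375,275],[35,38],[388,62]])/3.3+[225,95]
print("roof top",R(plane(t,c,.27),3).tolist())
c=np.array([[50,45],[237,167],[374,118]])/2.2+[260,140]
print("roof side",R(plane(s,c,.27),3).tolist())
for q in blobs(s,(105,170,40),(125,255,255),15,(260,290,400,420)):
    P=plane(s,q[0][None],.06)[0]; L=plane(s,[q[0]-q[2]*5,q[0]+q[2]*5],.06)
    v=L[1]-L[0]; print("side",R(q[0],1),q[1],R(P,4),"ang",R(np.degrees(np.arctan2(v[1],v[0])),1),"-> top",R(proj(t,P)[0],1))
for q in blobs(t,(105,130,40),(125,255,255),4,(330,208,378,262))+blobs(t,(108,90,40),(125,255,255),4,(330,208,378,262)):
    P=plane(t,q[0][None],.06)[0];L=plane(t,[q[0]-q[2]*5,q[0]+q[2]*5],.06);v=L[1]-L[0]
    print("top",R(q[0],1),q[1],R(P,4),R(np.degrees(np.arctan2(v[1],v[0])),1))
for d in(t,s):
    for q in blobs(d,(35,20,120),(85,120,255),300):
        h=cv2.convexHull(np.float32(q[3]));a=cv2.approxPolyDP(h,4,True)[:,0]
        print("green",R(plane(d,a,.003),3)[:,:2].tolist())
    for q in blobs(d,(8,120,120),(20,255,255),4,(280,150,315,180) if d is t else (285,190,345,240)): print("orange",R(q[0],1),q[1],R(plane(d,q[0][None],.177),3))
    for q in blobs(d,(50,120,80),(85,255,255),2): print("mark",R(q[0],1),q[1],R(plane(d,q[0][None],.27),3))
E
```

```text
roof top [[0.622, 0.168, 0.27], [0.601, -0.207, 0.27], [0.858, 0.161, 0.27], [0.838, -0.223, 0.27]]
roof side [[0.631, 0.176, 0.27], [0.603, -0.204, 0.27], [0.83, -0.222, 0.27]]
side [346.6 315.6] 32 [ 0.4938 -0.274   0.06  ] ang 177.6 -> top [348.4 215.9]
side [313.5 333.5] 39 [ 0.3924 -0.2692  0.06  ] ang 177.9 -> top [347.4 241.7]
side [366.  337.3] 41 [ 0.4821 -0.3485  0.06  ] ang -174.6 -> top [367.3 219.1]
side [333.3 357.2] 50 [ 0.3842 -0.3442  0.06  ] ang 169.9 -> top [366.5 244.1]
top [348.  216.5] 6 [ 0.4914 -0.2722  0.06  ] 179.7
top [367.4 220.1] 8 [ 0.4781 -0.3487  0.06  ] -169.2
top [347.  242.5] 6 [ 0.3894 -0.2678  0.06  ] 179.8
top [366.2 244.5] 6 [ 0.3825 -0.3429  0.06  ] 171.1
top [348.3 216.1] 11 [ 0.493  -0.2733  0.06  ] 175.7
top [367.5 220.5] 14 [ 0.4767 -0.3491  0.06  ] -177.1
top [347.1 242.2] 9 [ 0.3904 -0.2682  0.06  ] 177.1
top [366.2 244.6] 14 [ 0.3819 -0.3431  0.06  ] 167.5
green [[0.533, 0.202], [0.296, 0.207], [0.296, 0.408], [0.538, 0.402]]
green [[0.532, 0.207], [0.297, 0.206], [0.294, 0.296], [0.392, 0.402], [0.531, 0.406]]
mark [376.4 207.9] 11 [[ 0.649 -0.19   0.27 ]]
```

```bash
cat >> h.py <<'E'
O=np.array([.6166,.0207]); YAW=-.063
def ow(x,y): # oven -> world xy
    c,s=np.cos(YAW),np.sin(YAW); return O+[c*x-s*y,s*x+c*y]
def pose():
    s=ctrl.get_state(); R=cv2.Rodrigues(np.float64(s["tool_rot"]))[0]
    return np.array(s["position"]),np.degrees(np.arctan2(R[1,1],R[0,1])),R
def go(xy,z,h=None): # turn first, then shifts in units of 60 mm
    p,h0,_=pose(); h=h0 if h is None else h
    turn=-((h-h0+180)%360-180)/8; a=np.radians(h); d=np.r_[xy,z]-p
    print("pos",np.round(p,4),"h",round(h0,1),"TURN %.2f"%turn,"tx %.2f ty %.2f tz %.2f"%((-np.sin(a)*d[0]+np.cos(a)*d[1])/.06,(np.cos(a)*d[0]+np.sin(a)*d[1])/.06,-d[2]/.06))
E
python3 - <<'E'
from h import *
print(ow(-.05,0)); go(ow(-.05,0),.34,-3.6)
t=grab("top")
print("dry",plane(t,[[295.6,162.6]],.177),"knob",plane(t,[[328,167.7]],.285))
for th in (0,.2,.4,.6,.8,1,1.2,1.3,1.4,1.45,1.5): print(th,-(50*np.cos(th)+188*np.sin(th)),70+188*np.cos(th)-50*np.sin(th))
E
```

```text
[0.56669919 0.02384792]
pos [0.2379 0.6047 0.2362] h 68.5 TURN 9.02 tx -9.32 ty 6.08 tz -1.73
dry [[ 0.67670387 -0.0596571   0.177     ]] knob [[ 0.6350565  -0.16833227  0.285     ]]
0 -50.0 258.0
0.2 -86.35316308153358 244.31905009440038
0.4 -119.26369805417056 223.68854975710985
0.6 -147.41956574375058 196.93097193326776
0.8 -169.69828055646857 165.11305681229095
1 -185.21166043729153 129.50328426281544
1.2 -193.34123588567223 91.52130354325334
1.3 -194.52388028966163 72.11187051056277
1.4 -193.76290638284254 52.681336365822304
1.45 -192.655180783435 43.018871089185495
1.5 -191.06591756494737 33.423844583325426
```

send_rows:
  steps:
    - {"tz": -0.2, "turn": 1, "grip": 0.6}
    - {"tz": -0.2, "turn": 1}
    - {"tz": -0.2, "turn": 1}
    - {"tz": -0.2, "turn": 1}
    - {"tz": -0.2, "turn": 1}
    - {"tz": -0.2, "turn": 1}
    - {"tz": -0.2, "turn": 1}
    - {"tz": -0.2, "turn": 1}
    - {"tz": -0.13, "turn": 1}
  newtons: 20

```text
validation failed for argument at $.st...
```

send_rows:
  steps:
    - {"tx": -0.77, "ty": 0.5}
    - {"tx": -0.77, "ty": 0.5}
    - {"tx": -0.77, "ty": 0.5}
    - {"tx": -0.77, "ty": 0.5}
    - {"tx": -0.77, "ty": 0.5}
    - {"tx": -0.77, "ty": 0.5}
    - {"tx": -0.77, "ty": 0.5}
    - {"tx": -0.77, "ty": 0.5}
    - {"tx": -0.77, "ty": 0.5}
    - {"tx": -0.77, "ty": 0.5}
    - {"tx": -0.77, "ty": 0.5}
    - {"tx": -0.5, "ty": 0.3}

```text
validation failed for argument at $.st...
```

```bash
python3 - <<'E'
from h import *
go(ow(-.05,0),.263,-3.6);print(ctrl.get_state()["grip_width"])
E
```

```text
pos [0.238  0.6048 0.2364] h 68.5 TURN 9.02 tx -9.32 ty 6.08 tz -0.44
0.9976586509112599
```

send_rows:
  steps:
    - {"tx": 0, "ty": 0, "tz": -0.2, "turn": 1, "grip": 0.6}
    - {"tx": 0, "ty": 0, "tz": -0.2, "turn": 1, "grip": 0.6}
    - {"tx": 0, "ty": 0, "tz": -0.2, "turn": 1, "grip": 0.6}
    - {"tx": 0, "ty": 0, "tz": -0.2, "turn": 1, "grip": 0.6}
    - {"tx": 0, "ty": 0, "tz": -0.2, "turn": 1, "grip": 0.6}
    - {"tx": 0, "ty": 0, "tz": -0.2, "turn": 1, "grip": 0.6}
    - {"tx": 0, "ty": 0, "tz": -0.2, "turn": 1, "grip": 0.6}
    - {"tx": 0, "ty": 0, "tz": -0.2, "turn": 1, "grip": 0.6}
    - {"tx": 0, "ty": 0, "tz": -0.13, "turn": 1, "grip": 0.6}
  newtons: 20

```text
time: 1.48
position: [0.238, 0.605, 0.3411]
tool_rot: [-2.292, -2.148, -0.001]
ft_force: [-0.6, 0.1, -0.5]
grip_width: 0.6
grip_force: 0.0
```

send_rows:
  steps:
    - {"tx": -0.77, "ty": 0.5, "tz": 0, "turn": 0, "grip": 0.6}
    - {"tx": -0.77, "ty": 0.5, "tz": 0, "turn": 0, "grip": 0.6}
    - {"tx": -0.77, "ty": 0.5, "tz": 0, "turn": 0, "grip": 0.6}
    - {"tx": -0.77, "ty": 0.5, "tz": 0, "turn": 0, "grip": 0.6}
    - {"tx": -0.77, "ty": 0.5, "tz": 0, "turn": 0, "grip": 0.6}
    - {"tx": -0.77, "ty": 0.5, "tz": 0, "turn": 0, "grip": 0.6}
    - {"tx": -0.77, "ty": 0.5, "tz": 0, "turn": 0, "grip": 0.6}
    - {"tx": -0.77, "ty": 0.5, "tz": 0, "turn": 0, "grip": 0.6}
    - {"tx": -0.77, "ty": 0.5, "tz": 0, "turn": 0, "grip": 0.6}
    - {"tx": -0.77, "ty": 0.5, "tz": 0, "turn": 0, "grip": 0.6}
    - {"tx": -0.77, "ty": 0.5, "tz": 0, "turn": 0, "grip": 0.6}
    - {"tx": -0.6, "ty": 0.4, "tz": 0, "turn": 0, "grip": 0.6}

```text
time: 2.98
position: [0.5591, 0.0377, 0.3408]
tool_rot: [2.289, 2.151, 0.001]
ft_force: [0.3, 0.6, -0.6]
grip_width: 0.599
grip_force: 0.0
```

```bash
python3 - <<'E'
from h import *
go(ow(-.05,0),.262,-3.6);print(ctrl.get_state()["grip_width"])
s=grab("side");b=s["pixels"][100:270,200:400,::-1];cv2.imwrite("pics/c.png",cv2.resize(b,None,fx=3,fy=3,interpolation=cv2.INTER_CUBIC))
E
```

```text
pos [0.5591 0.0377 0.3408] h -3.6 TURN 0.00 tx -0.22 ty 0.14 tz 1.31
0.5988740843115989
```

View pics/c.png

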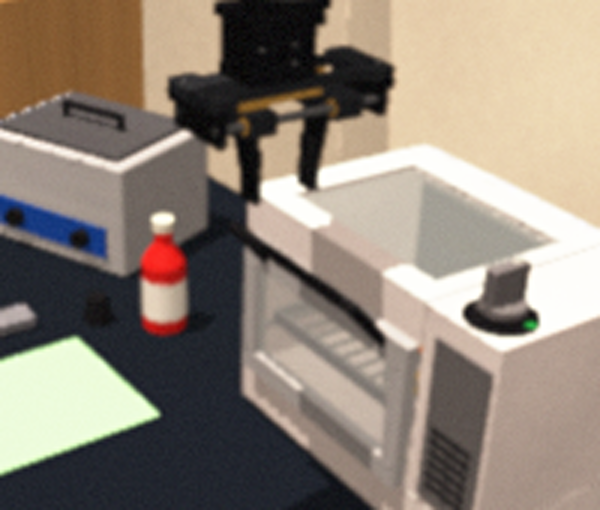

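The picture shows the gripper above the handle, its fingers around (285,185) and the bar running from (235,230) to (380,335).

send_rows:
  steps:
    - {"tx": -0.22, "ty": 0.14, "tz": 0, "turn": 0, "grip": 0.45}
    - {"tx": 0, "ty": 0, "tz": 0, "turn": 0, "grip": 0.45}
    - {"tx": 0, "ty": 0, "tz": 0.5, "turn": 0, "grip": 0.45}
    - {"tx": 0, "ty": 0, "tz": 0.5, "turn": 0, "grip": 0.45}
    - {"tx": 0, "ty": 0, "tz": 0.31, "turn": 0, "grip": 0.45}
    - {"tx": 0, "ty": 0, "tz": 0, "turn": 0, "grip": 0}
    - {"tx": 0, "ty": 0, "tz": 0, "turn": 0, "grip": 0}
    - {"tx": 0, "ty": 0, "tz": 0, "turn": 0, "grip": 0}
    - {"tx": 0, "ty": 0, "tz": 0, "turn": 0, "grip": 0}
  newtons: 20

```text
time: 4.15
position: [0.5642, 0.0268, 0.2629]
tool_rot: [-2.285, -2.151, 0.003]
ft_force: [-8.1, 1.0, 6.4]
grip_width: 0.129
grip_force: 20.0
```

send_rows:
  steps:
    - {"tx": 0, "ty": -0.31, "tz": 0.1, "turn": 0, "grip": 0}
    - {"tx": 0, "ty": -0.3, "tz": 0.13, "turn": 0, "grip": 0}
    - {"tx": 0, "ty": -0.285, "tz": 0.155, "turn": 0, "grip": 0}
    - {"tx": 0, "ty": -0.265, "tz": 0.185, "turn": 0, "grip": 0}
    - {"tx": 0, "ty": -0.245, "tz": 0.21, "turn": 0, "grip": 0}
    - {"tx": 0, "ty": -0.225, "tz": 0.235, "turn": 0, "grip": 0}
    - {"tx": 0, "ty": 0, "tz": 0, "turn": 0, "grip": 0}

```text
time: 5.03
position: [0.4678, 0.0332, 0.2006]
tool_rot: [-2.286, -2.153, -0.002]
ft_force: [0.2, 2.8, -4.8]
grip_width: 0.132
grip_force: 20.0
```

send_rows:
  steps:
    - {"tx": 0, "ty": -0.2, "tz": 0.255, "turn": 0, "grip": 0}
    - {"tx": 0, "ty": -0.17, "tz": 0.275, "turn": 0, "grip": 0}
    - {"tx": 0, "ty": -0.145, "tz": 0.29, "turn": 0, "grip": 0}
    - {"tx": 0, "ty": -0.115, "tz": 0.305, "turn": 0, "grip": 0}
    - {"tx": 0, "ty": -0.085, "tz": 0.315, "turn": 0, "grip": 0}
    - {"tx": 0, "ty": -0.05, "tz": 0.32, "turn": 0, "grip": 0}
    - {"tx": 0, "ty": -0.02, "tz": 0.32, "turn": 0, "grip": 0}
    - {"tx": 0, "ty": 0.01, "tz": 0.33, "turn": 0, "grip": 0}
    - {"tx": 0, "ty": 0.02, "tz": 0.2, "turn": 0, "grip": 0}
    - {"tx": 0, "ty": 0, "tz": 0, "turn": 0, "grip": 0}

```text
time: 6.28
position: [0.4215, 0.0361, 0.0433]
tool_rot: [-2.285, -2.151, 0.005]
ft_force: [-4.1, 4.9, -4.8]
grip_width: 0.128
grip_force: 20.0
```

```bash
python3 - <<'E'
from h import *
s=grab("side");b=s["pixels"][130:330,180:420,::-1];cv2.imwrite("pics/d.png",cv2.resize(b,None,fx=2.5,fy=2.5,interpolation=cv2.INTER_CUBIC))
E
```

```text
(no output)
```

View pics/d.png

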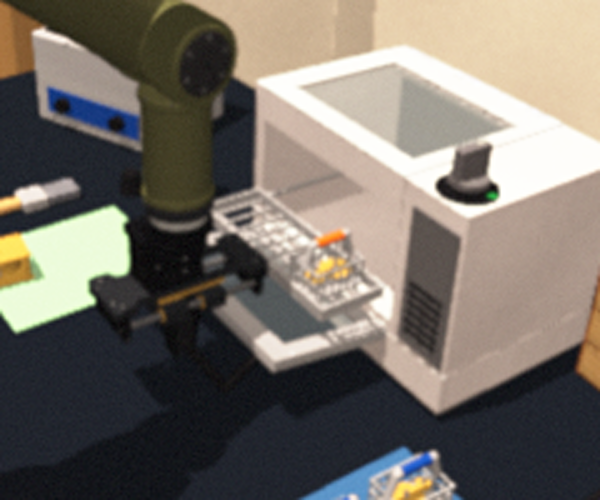

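The picture shows the door down and the shelf out, with the dry basket (orange sleeve) at about (330,240) on the shelf's right part.

send_rows:
  steps:
    - {"tx": 0, "ty": 0, "tz": 0, "turn": 0, "grip": 0.3}
    - {"tx": 0, "ty": 0, "tz": 0, "turn": 0, "grip": 0.3}
    - {"tx": 0, "ty": -0.05, "tz": -0.3, "turn": 0, "grip": 0.3}
    - {"tx": 0, "ty": -0.1, "tz": -0.8, "turn": 0, "grip": 0.3}
    - {"tx": 0, "ty": -0.1, "tz": -0.9, "turn": 0, "grip": 0.5}
    - {"tx": 0, "ty": 0, "tz": -0.9, "turn": 0, "grip": 0.5}
    - {"tx": 0, "ty": 0, "tz": -0.9, "turn": 0, "grip": 0.5}
    - {"tx": 0, "ty": 0, "tz": -0.5, "turn": 0, "grip": 0.5}

```text
time: 7.32
position: [0.4096, 0.0357, 0.3063]
tool_rot: [2.287, 2.15, 0.009]
ft_force: [0.6, 1.1, -0.8]
grip_width: 0.493
grip_force: 0.0
```

```bash
sed -i 's/^O=.*/O=np.array([.6130,.0207]); YAW=-.063/' h.py
cat >> h.py <<'E'
def tri(rs):
    A=np.zeros((3,3));b=np.zeros(3)
    for o,r in rs:
        r=r[0]/np.linalg.norm(r[0]);M=np.eye(3)-np.outer(r,r);A+=M;b+=M@o
    return np.linalg.solve(A,b)
def so(P): # world xy -> oven
    c,s=np.cos(YAW),np.sin(YAW); d=np.asarray(P)[:2]-O; return np.array([c*d[0]+s*d[1],-s*d[0]+c*d[1]])
def orange(roi_s=(230,190,420,290),roi_t=(225,150,345,240),z=.177):
    for n,roi in(("side",roi_s),("top",roi_t)):
        d=grab(n)
        for q in blobs(d,(3,150,120),(14,255,255),4,roi):
            L=plane(d,[q[0]-q[2]*5,q[0]+q[2]*5],z);v=L[1]-L[0]
            P=plane(d,q[0][None],z)[0]; print(n,np.round(q[0],1),q[1],np.round(P,4),"oven",np.round(so(P),4),"ang",np.round(np.degrees(np.arctan2(v[1],v[0])),1))
def blues(z=.06,roi=(200,180,440,420)):
    d=grab("side")
    for q in blobs(d,(105,170,40),(125,255,255),12,roi):
        L=plane(d,[q[0]-q[2]*5,q[0]+q[2]*5],z);v=L[1]-L[0]
        P=plane(d,q[0][None],z)[0]; print("blue",np.round(q[0],1),q[1],np.round(P,4),"oven",np.round(so(P),4),"ang",np.round(np.degrees(np.arctan2(v[1],v[0])),1))
E
python3 - <<'E'
from h import *
orange(); blues(); print(pose()[:2])
t=grab("top");cv2.imwrite("pics/e.png",cv2.resize(t["pixels"][95:275,165:385,::-1],None,fx=3.3,fy=3.3,interpolation=cv2.INTER_CUBIC))
E
```

```text
side [311.5 225.2] 37 [ 0.5622 -0.0516  0.177 ] oven [-0.0462 -0.0754] ang 175.4
side [418.6 247. ] 7 [ 0.7213 -0.2874  0.177 ] oven [ 0.1275 -0.3006] ang -150.2
side [417.4 252.8] 5 [ 0.6981 -0.3009  0.177 ] oven [ 0.1052 -0.3156] ang -153.5
side [412.9 270.3] 18 [ 0.6319 -0.3372  0.177 ] oven [ 0.0414 -0.356 ] ang -152.9
top [293.  193.2] 22 [ 0.5612 -0.0511  0.177 ] oven [-0.0472 -0.075 ] ang -179.4
blue [231.  181.6] 20 [0.6284 0.5086 0.06  ] oven [-0.0154  0.4879] ang 99.0
blue [346.7 315.5] 33 [ 0.4942 -0.2738  0.06  ] oven [-0.1    -0.3014] ang 178.9
blue [424.4 331.8] 37 [ 0.6051 -0.4192  0.06  ] oven [ 0.0198 -0.4395] ang 104.7
blue [313.5 333.4] 40 [ 0.3925 -0.2689  0.06  ] oven [-0.2018 -0.3029] ang 176.2
blue [365.9 337.4] 42 [ 0.4818 -0.3484  0.06  ] oven [-0.1077 -0.3767] ang -175.4
blue [333.1 357.2] 51 [ 0.3838 -0.3441  0.06  ] oven [-0.2058 -0.3785] ang 169.9
(array([0.40952985, 0.03573611, 0.30432168]), np.float64(-3.536783154781235))
```

View pics/e.png

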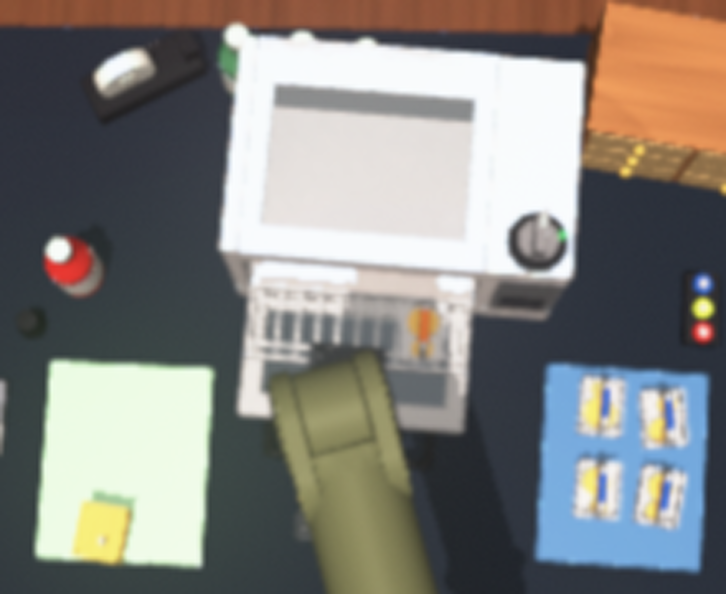

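The picture shows the shelf pulled out, with the dry basket at crop (423,325), and the four washed baskets not moved.

send_rows:
  steps:
    - {"tx": 0, "ty": 0, "tz": 0, "turn": 1, "grip": 0.5}
    - {"tx": 0, "ty": 0, "tz": 0, "turn": 1, "grip": 0.5}
    - {"tx": 0, "ty": 0, "tz": 0, "turn": 1, "grip": 0.5}
    - {"tx": 0, "ty": 0, "tz": 0, "turn": 1, "grip": 0.5}
    - {"tx": 0, "ty": 0, "tz": 0, "turn": 1, "grip": 0.5}
    - {"tx": 0, "ty": 0, "tz": 0, "turn": 1, "grip": 0.5}
    - {"tx": 0, "ty": 0, "tz": 0, "turn": 1, "grip": 0.5}
    - {"tx": 0, "ty": 0, "tz": 0, "turn": 1, "grip": 0.5}
    - {"tx": 0, "ty": 0, "tz": 0, "turn": 1, "grip": 0.5}
    - {"tx": 0, "ty": 0, "tz": 0, "turn": 1, "grip": 0.5}
    - {"tx": 0, "ty": 0, "tz": 0, "turn": 1, "grip": 0.5}
    - {"tx": 0, "ty": 0, "tz": 0, "turn": 0.25, "grip": 0.5}

```text
time: 9.02
position: [0.4076, 0.0357, 0.3009]
tool_rot: [3.139, -0.097, -0.003]
ft_force: [0.4, -0.2, -0.8]
grip_width: 0.5
grip_force: 0.0
```

```bash
python3 - <<'E'
from h import *
go([.558,-.0513],.172)
E
```

```text
pos [0.4076 0.0357 0.3009] h -93.5 TURN -0.00 tx 2.59 ty 1.29 tz 2.15
```

send_rows:
  steps:
    - {"tx": 0.65, "ty": 0.32, "tz": 0, "turn": 0, "grip": 0.5}
    - {"tx": 0.65, "ty": 0.32, "tz": 0, "turn": 0, "grip": 0.5}
    - {"tx": 0.65, "ty": 0.32, "tz": 0, "turn": 0, "grip": 0.5}
    - {"tx": 0.64, "ty": 0.33, "tz": 0, "turn": 0, "grip": 0.5}
    - {"tx": 0, "ty": 0, "tz": 0.5, "turn": 0, "grip": 0.5}
    - {"tx": 0, "ty": 0, "tz": 0.4, "turn": 0, "grip": 0.5}
    - {"tx": 0, "ty": 0, "tz": 0, "turn": 0, "grip": 0.5}

```text
time: 9.9
position: [0.5569, -0.0506, 0.2455]
tool_rot: [3.139, -0.094, -0.009]
ft_force: [-0.3, 0.9, 0.2]
grip_width: 0.502
grip_force: 0.0
```

```bash
python3 - <<'E'
from h import *
go([.558,-.0513],.172,-93.5)
E
```

```text
pos [ 0.5569 -0.0506  0.2455] h -93.4 TURN 0.01 tx 0.02 ty 0.01 tz 1.23
```

send_rows:
  steps:
    - {"tx": 0.02, "ty": 0, "tz": 0.45, "turn": 0, "grip": 0.5}
    - {"tx": 0, "ty": 0, "tz": 0.45, "turn": 0, "grip": 0.5}
    - {"tx": 0, "ty": 0, "tz": 0.33, "turn": 0, "grip": 0.5}
    - {"tx": 0, "ty": 0, "tz": 0, "turn": 0, "grip": 0}
    - {"tx": 0, "ty": 0, "tz": 0, "turn": 0, "grip": 0}
    - {"tx": 0, "ty": 0, "tz": 0, "turn": 0, "grip": 0}
    - {"tx": 0, "ty": 0, "tz": -0.2, "turn": 0, "grip": 0}
    - {"tx": 0, "ty": 0, "tz": -0.4, "turn": 0, "grip": 0}
    - {"tx": 0, "ty": 0, "tz": -0.5, "turn": 0, "grip": 0}
    - {"tx": 0, "ty": 0, "tz": 0, "turn": 0, "grip": 0}
  newtons: 25

```text
time: 11.15
position: [0.5613, -0.0509, 0.2433]
tool_rot: [-3.14, 0.095, -0.009]
ft_force: [-0.5, 0.5, -3.7]
grip_width: 0.106
grip_force: 25.0
```

```bash
python3 - <<'E'
from h import *
go([.46,.27],.2)
orange(z=.242)
E
```

```text
pos [ 0.5613 -0.0509  0.2433] h -93.5 TURN -0.00 tx -2.01 ty -5.24 tz 0.72
side [309.8 208.6] 12 [ 0.5417 -0.0624  0.242 ] oven [-0.0659 -0.0874] ang -112.1
side [415.5 260.5] 6 [ 0.5877 -0.3615  0.242 ] oven [-0.0012 -0.383 ] ang -151.5
side [412.5 271.4] 17 [ 0.5521 -0.3805  0.242 ] oven [-0.0355 -0.4043] ang -150.9
```

send_rows:
  steps:
    - {"tx": -0.3, "ty": -0.3, "tz": 0, "turn": 0, "grip": 0}
    - {"tx": -0.35, "ty": -0.6, "tz": 0, "turn": 0, "grip": 0}
    - {"tx": -0.35, "ty": -0.7, "tz": 0, "turn": 0, "grip": 0}
    - {"tx": -0.35, "ty": -0.75, "tz": 0, "turn": 0, "grip": 0}
    - {"tx": -0.3, "ty": -0.75, "tz": 0, "turn": 0, "grip": 0}
    - {"tx": -0.2, "ty": -0.75, "tz": 0, "turn": 0, "grip": 0}
    - {"tx": -0.1, "ty": -0.75, "tz": 0.3, "turn": 0, "grip": 0}
    - {"tx": -0.05, "ty": -0.4, "tz": 0.5, "turn": 0, "grip": 0}
    - {"tx": 0, "ty": -0.2, "tz": 0.5, "turn": 0, "grip": 0}
    - {"tx": 0, "ty": 0, "tz": 0.5, "turn": 0, "grip": 0}
    - {"tx": 0, "ty": 0, "tz": 0, "turn": 0, "grip": 0}

```text
time: 12.62
position: [0.4559, 0.2663, 0.1285]
tool_rot: [3.135, -0.095, -0.011]
ft_force: [0.0, 0.1, -3.4]
grip_width: 0.101
grip_force: 25.0
```

```bash
python3 - <<'E'
from h import *
go([.46,.27],.056)
E
```

```text
pos [0.4559 0.2663 0.1285] h -93.5 TURN -0.00 tx 0.06 ty -0.07 tz 1.21
```

send_rows:
  steps:
    - {"tx": 0, "ty": 0, "tz": 0.5, "turn": 0, "grip": 0}
    - {"tx": 0, "ty": 0, "tz": 0.4, "turn": 0, "grip": 0}
    - {"tx": 0, "ty": 0, "tz": 0.15, "turn": 0, "grip": 0}
    - {"tx": 0, "ty": 0, "tz": 0.1, "turn": 0, "grip": 0}
    - {"tx": 0, "ty": 0, "tz": 0, "turn": 0, "grip": 0}

```text
time: 13.25
position: [0.4611, 0.2668, 0.0692]
tool_rot: [3.14, -0.098, 0.004]
ft_force: [-8.9, -8.7, 25.4]
grip_width: 0.108
grip_force: 25.0
```

send_rows:
  steps:
    - {"tx": 0, "ty": 0, "tz": -0.15, "turn": 0, "grip": 0}
    - {"tx": 0, "ty": 0, "tz": 0, "turn": 0, "grip": 0}

```text
time: 13.5
position: [0.4599, 0.2688, 0.0739]
tool_rot: [-3.138, 0.095, -0.004]
ft_force: [-0.1, 0.8, -3.1]
grip_width: 0.101
grip_force: 25.0
```

```bash
python3 - <<'E'
from h import *
s=grab("side");b=s["pixels"][130:280,110:310,::-1];cv2.imwrite("pics/f.png",cv2.resize(b,None,fx=3.5,fy=3.5,interpolation=cv2.INTER_CUBIC))
E
```

```text
(no output)
```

View pics/f.png

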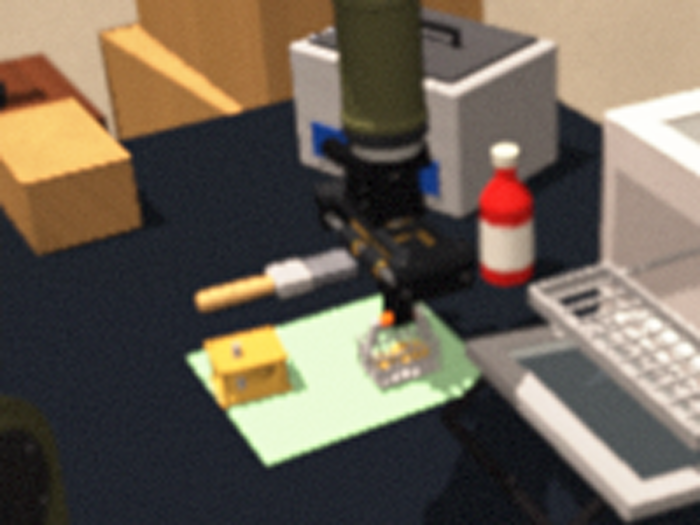

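The picture shows the dry basket hanging tilted over the mat at crop (400,350), so I'll lower it with a light grip and let it pivot flat.

send_rows:
  steps:
    - {"tx": 0, "ty": 0, "tz": 0, "turn": 0, "grip": 0}
    - {"tx": 0, "ty": 0, "tz": 0, "turn": 0, "grip": 0}
    - {"tx": 0, "ty": 0, "tz": 0.08, "turn": 0, "grip": 0}
    - {"tx": 0, "ty": 0, "tz": 0.06, "turn": 0, "grip": 0}
    - {"tx": 0, "ty": 0, "tz": 0.05, "turn": 0, "grip": 0}
    - {"tx": 0, "ty": 0, "tz": 0.05, "turn": 0, "grip": 0}
    - {"tx": 0, "ty": 0, "tz": 0, "turn": 0, "grip": 0}
  newtons: 5

```text
time: 14.42
position: [0.4606, 0.2681, 0.0593]
tool_rot: [-3.139, 0.096, -0.005]
ft_force: [-0.4, -2.8, 4.8]
grip_width: 0.114
grip_force: 5.0
```

send_rows:
  steps:
    - {"tx": 0, "ty": 0, "tz": 0.03, "turn": 0, "grip": 0}
    - {"tx": 0, "ty": 0, "tz": 0, "turn": 0, "grip": 0.2}
    - {"tx": 0, "ty": 0, "tz": 0, "turn": 0, "grip": 0.35}
    - {"tx": 0, "ty": 0, "tz": 0, "turn": 0, "grip": 0.4}
    - {"tx": 0, "ty": 0, "tz": -0.3, "turn": 0, "grip": 0.4}
    - {"tx": 0, "ty": 0, "tz": -0.8, "turn": 0, "grip": 0.4}
    - {"tx": 0, "ty": 0, "tz": -0.9, "turn": 0, "grip": 0.4}
    - {"tx": 0, "ty": 0, "tz": -0.9, "turn": 0, "grip": 0.4}
    - {"tx": 0, "ty": 0.7, "tz": -0.2, "turn": 0, "grip": 0.4}
    - {"tx": 0, "ty": 0.8, "tz": 0, "turn": 0, "grip": 0.4}
    - {"tx": 0, "ty": 0.8, "tz": 0, "turn": 0, "grip": 0.4}

```text
time: 15.8
position: [0.4506, 0.1289, 0.2439]
tool_rot: [-3.139, 0.095, -0.003]
ft_force: [0.9, -0.1, -0.6]
grip_width: 0.404
grip_force: 0.0
```

```bash
python3 - <<'E'
from h import *
orange((150,180,300,270),(165,195,245,275),.06)
blues(); print(pose()[:2])
go([.492,-.274],.2,-93.5)
E
```

```text
side [223.3 221.9] 14 [0.4576 0.2651 0.06  ] oven [-0.1705  0.2342] ang 178.7
blue [231.6 181.7] 27 [0.63  0.506 0.06 ] oven [-0.0136  0.4854] ang 113.8
blue [346.6 315.6] 32 [ 0.4938 -0.274   0.06  ] oven [-0.1004 -0.3016] ang 177.6
blue [424.2 331.8] 37 [ 0.6048 -0.4189  0.06  ] oven [ 0.0195 -0.4393] ang 104.9
blue [313.5 333.4] 40 [ 0.3925 -0.2689  0.06  ] oven [-0.2018 -0.3029] ang 176.2
blue [366.  337.3] 41 [ 0.4821 -0.3485  0.06  ] oven [-0.1074 -0.3767] ang -174.6
blue [333.1 357.2] 50 [ 0.384 -0.344  0.06 ] oven [-0.2056 -0.3784] ang 169.4
(array([0.4509198 , 0.12776868, 0.243865  ]), np.float64(-93.77459983594332))
pos [0.4509 0.1278 0.2439] h -93.8 TURN -0.03 tx 1.09 ty 6.64 tz 0.73
```

send_rows:
  steps:
    - {"tx": 0.11, "ty": 0.66, "tz": 0, "turn": 0, "grip": 0.5}
    - {"tx": 0.11, "ty": 0.66, "tz": 0, "turn": 0, "grip": 0.5}
    - {"tx": 0.11, "ty": 0.66, "tz": 0, "turn": 0, "grip": 0.5}
    - {"tx": 0.11, "ty": 0.66, "tz": 0, "turn": 0, "grip": 0.5}
    - {"tx": 0.11, "ty": 0.66, "tz": 0, "turn": 0, "grip": 0.5}
    - {"tx": 0.11, "ty": 0.66, "tz": 0, "turn": 0, "grip": 0.5}
    - {"tx": 0.11, "ty": 0.66, "tz": 0, "turn": 0, "grip": 0.5}
    - {"tx": 0.11, "ty": 0.66, "tz": 0, "turn": 0, "grip": 0.5}
    - {"tx": 0.11, "ty": 0.66, "tz": 0, "turn": 0, "grip": 0.5}
    - {"tx": 0.11, "ty": 0.66, "tz": 0, "turn": 0, "grip": 0.5}
    - {"tx": 0, "ty": 0, "tz": 0, "turn": 0, "grip": 0.5}

```text
time: 17.32
position: [0.4925, -0.2715, 0.2429]
tool_rot: [3.138, -0.101, 0.0]
ft_force: [-0.2, 0.3, -0.2]
grip_width: 0.501
grip_force: 0.0
```

```bash
python3 - <<'E'
from h import *
go([.4935,-.2735],.12,-93.5)
s=grab("side");t=grab("top")
def pic(s,t,n):
    b=cv2.resize(s["pixels"][170:270,205:345,::-1],None,fx=5,fy=5,interpolation=cv2.INTER_CUBIC)[:, :]
    c=cv2.resize(t["pixels"][165:230,175:315,::-1],None,fx=5,fy=5,interpolation=cv2.INTER_CUBIC)
    im=np.vstack([b,c]); cv2.imwrite(n,cv2.resize(im,None,fx=.72,fy=.72,interpolation=cv2.INTER_AREA)) 
pic(s,t,"pics/g.png")
E
```

```text
pos [ 0.4925 -0.2715  0.2429] h -93.7 TURN -0.03 tx 0.02 ty 0.03 tz 2.05
```

View pics/g.png

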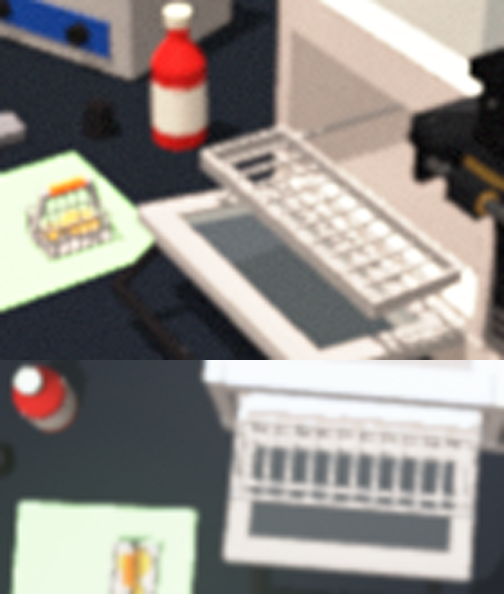

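The picture shows the dry basket standing upright on the green mat at (68,215). In the side part, the tray's rim corners are at (202,154), (280,128), (460,268) and (375,302).

```bash
python3 - <<'E'
from h import *
s=grab("side");t=grab("top")
c=np.array([[202,154],[280,128],[460,268],[375,302]])/3.6+[205,170]
P=plane(s,c,.13);print(np.round([so(p) for p in P],4),so(P.mean(0)))
print("expected px in picture", ((proj(s,[[*ow(x,y),.13] for x,y in((-.092,.124),(-.011,.124),(-.011,-.124),(-.092,-.124))])-[205,170])*3.6).round())
q=proj(t,[[*ow(x,y),.13] for x,y in((-.092,.124),(-.011,.124),(-.011,-.124),(-.092,-.124))]);print(((q-[175,165])*3.6+[0,360]).round())
E
```

```text
[[-0.092   0.1197]
 [-0.0098  0.1225]
 [-0.0084 -0.1274]
 [-0.0896 -0.1276]] [-0.04995153 -0.00320285]
expected px in picture [[199. 152.]
 [278. 128.]
 [455. 267.]
 [369. 301.]]
[[231. 496.]
 [238. 420.]
 [472. 439.]
 [467. 514.]]
```

send_rows:
  steps:
    - {"tx": 0.02, "ty": 0.03, "tz": 0.8, "turn": 0, "grip": 0.45}
    - {"tx": 0, "ty": 0, "tz": 0.8, "turn": 0, "grip": 0.45}
    - {"tx": 0, "ty": 0, "tz": 0.45, "turn": 0, "grip": 0.45}
    - {"tx": 0, "ty": 0, "tz": 0, "turn": 0, "grip": 0.45}

```text
time: 18.02
position: [0.4926, -0.2683, 0.1174]
tool_rot: [-3.138, 0.091, 0.006]
ft_force: [-0.1, 0.3, -0.2]
grip_width: 0.452
grip_force: 0.0
```

```bash
python3 - <<'E'
from h import *
go([.4935,-.2735],.055,-93.5)
E
```

```text
pos [ 0.4926 -0.2683  0.1174] h -93.3 TURN 0.02 tx 0.02 ty 0.09 tz 1.04
```

send_rows:
  steps:
    - {"tx": 0.02, "ty": 0.09, "tz": 0.4, "turn": 0, "grip": 0.45}
    - {"tx": 0, "ty": 0, "tz": 0.4, "turn": 0, "grip": 0.45}
    - {"tx": 0, "ty": 0, "tz": 0.24, "turn": 0, "grip": 0.45}
    - {"tx": 0, "ty": 0, "tz": 0, "turn": 0, "grip": 0.45}
  newtons: 40

```text
time: 18.52
position: [0.4946, -0.2756, 0.057]
tool_rot: [-3.14, 0.094, 0.0]
ft_force: [0.7, -0.9, 0.4]
grip_width: 0.443
grip_force: 0.0
```

send_rows:
  steps:
    - {"tx": 0, "ty": 0, "tz": 0, "turn": 0, "grip": 0}
    - {"tx": 0, "ty": 0, "tz": 0, "turn": 0, "grip": 0}
    - {"tx": 0, "ty": 0, "tz": 0, "turn": 0, "grip": 0}
    - {"tx": 0, "ty": 0, "tz": 0, "turn": 0, "grip": 0}

```text
time: 19.02
position: [0.4946, -0.276, 0.0571]
tool_rot: [-3.14, 0.095, -0.001]
ft_force: [-1.0, 1.4, 1.7]
grip_width: 0.097
grip_force: 40.0
```

send_rows:
  steps:
    - {"tx": 0, "ty": 0, "tz": -0.2, "turn": 0, "grip": 0}
    - {"tx": 0, "ty": 0, "tz": -0.4, "turn": 0, "grip": 0}
    - {"tx": 0, "ty": 0, "tz": -0.6, "turn": 0, "grip": 0}
    - {"tx": 0, "ty": 0, "tz": -0.7, "turn": 0, "grip": 0}
    - {"tx": 0, "ty": 0, "tz": -0.7, "turn": 0, "grip": 0}
    - {"tx": 0, "ty": 0, "tz": -0.5, "turn": 0, "grip": 0}
    - {"tx": 0, "ty": 0, "tz": 0, "turn": 0, "grip": 0}

```text
time: 19.9
position: [0.4954, -0.2774, 0.2457]
tool_rot: [3.139, -0.096, 0.008]
ft_force: [-0.1, -0.0, -1.7]
grip_width: 0.098
grip_force: 40.0
```

```bash
cat >> h.py <<'E'
def slot(k): return ow(-.0515,[-.092,-.032,.028,.088][k])
E
python3 - <<'E'
from h import *
for k in range(4): print(slot(k))
go(slot(3),.24,-93.6)
s=grab("side");t=grab("top")
cv2.imwrite("pics/h.png",cv2.resize(s["pixels"][180:370,250:420,::-1],None,fx=3.1,fy=3.1,interpolation=cv2.INTER_CUBIC))
E
```

```text
[ 0.55581    -0.06787513]
[ 0.5595875  -0.00799416]
[0.563365   0.05188681]
[0.5671425  0.11176778]
pos [ 0.4954 -0.2774  0.2457] h -93.5 TURN 0.01 tx 0.79 ty -6.55 tz 0.10
```

View pics/h.png

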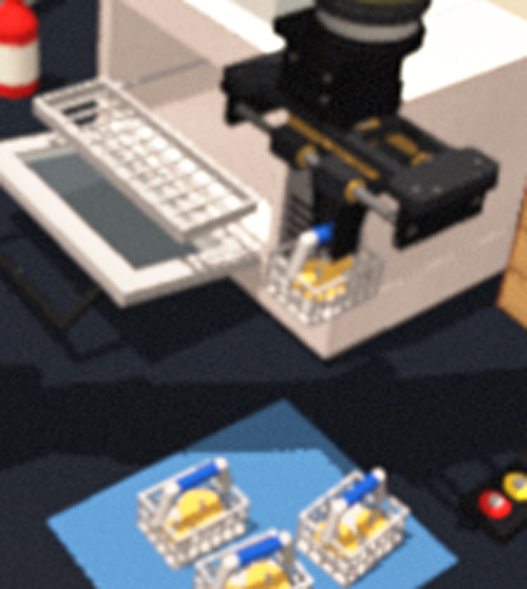

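The picture shows a basket held clear under the gripper at (320,270), apparently close to level, and the tray free. I'll check its tilt numerically from the visible sleeve.

```bash
python3 - <<'E'
from h import *
s=grab("side");p,h,_=pose()
for q in blobs(s,(105,150,40),(125,255,255),4,(320,230,400,280)):
    print(np.round(q[0],1),q[1],q[2],q[3].min(0),q[3].max(0))
R=cv2.Rodrigues(np.array([0,0,np.radians(h+90)]))[0]
for tilt in(0,.1,.2,.3):
    T=R@cv2.Rodrigues(np.array([0,-tilt,0]))[0] # near end low
    g=p+[0,0,.005]
    pts=[g+T@np.array(v) for v in((-.023,0,0),(.023,0,0),(-.033,.025,-.023),(-.033,-.025,-.023),(.033,-.025,-.023),(-.033,.025,-.057),(-.033,-.025,-.057),(.033,-.025,-.057))]
    print(tilt,((proj(s,pts)-[250,180])*3.1).round().astype(int).tolist())
E
```

```text
[353.4 255.4] 37 [-0.22817715  0.97361963] [350. 252.] [356. 259.]Traceback (most recent call last):
  File "<stdin>", line 7, in <module>
cv2.error: OpenCV(4.12.0) /io/opencv/modules/calib3d/src/calibration_base.cpp:151: error: (-210:Unsupported format or combination of formats) The matrices must have 32f or 64f data type in function 'Rodrigues'
```

```bash
python3 - <<'E'
from h import *
s=grab("side");p,h,_=pose()
R=cv2.Rodrigues(np.array([0,0,np.radians(h+90)]))[0]
for tilt in(0.,.1,.2,.3):
    T=R@cv2.Rodrigues(np.array([0,-tilt,0]))[0]
    g=p+[0,0,.005]
    pts=[g+T@np.array(v) for v in((-.023,0,0),(.023,0,0),(-.033,.025,-.023),(-.033,-.025,-.023),(.033,-.025,-.023),(-.033,.025,-.057),(-.033,-.025,-.057),(.033,-.025,-.057))]
    print(tilt,((proj(s,pts)-[250,180])*3.1).round().astype(int).tolist())
E
```

```text
0.0 [[305, 242], [354, 221], [268, 254], [315, 293], [385, 261], [263, 291], [309, 331], [378, 298]]
0.1 [[305, 245], [355, 218], [270, 256], [317, 295], [388, 256], [269, 291], [315, 331], [384, 291]]
0.2 [[305, 247], [355, 216], [273, 258], [320, 297], [390, 251], [275, 291], [321, 330], [390, 284]]
0.3 [[305, 249], [355, 214], [275, 260], [323, 299], [393, 246], [282, 290], [328, 329], [396, 277]]
```

send_rows:
  steps:
    - {"tx": 0, "ty": -0.4, "tz": 0, "turn": 0, "grip": 0}
    - {"tx": 0, "ty": -0.7, "tz": 0, "turn": 0, "grip": 0}
    - {"tx": 0, "ty": -0.75, "tz": 0, "turn": 0, "grip": 0}
    - {"tx": 0.1, "ty": -0.75, "tz": 0, "turn": 0, "grip": 0}
    - {"tx": 0.1, "ty": -0.75, "tz": 0, "turn": 0, "grip": 0}
    - {"tx": 0.1, "ty": -0.75, "tz": 0, "turn": 0, "grip": 0}
    - {"tx": 0.1, "ty": -0.75, "tz": 0, "turn": 0, "grip": 0}
    - {"tx": 0.15, "ty": -0.7, "tz": 0, "turn": 0, "grip": 0}
    - {"tx": 0.15, "ty": -0.6, "tz": 0, "turn": 0, "grip": 0}
    - {"tx": 0.1, "ty": -0.4, "tz": 0, "turn": 0, "grip": 0}
    - {"tx": 0, "ty": 0, "tz": 0.3, "turn": 0, "grip": 0}
    - {"tx": 0, "ty": 0, "tz": 0, "turn": 0, "grip": 0}

```text
time: 21.6
position: [0.5645, 0.1108, 0.2221]
tool_rot: [3.137, -0.098, -0.007]
ft_force: [-0.2, -0.9, -1.4]
grip_width: 0.096
grip_force: 40.0
```

```bash
python3 - <<'E'
from h import *
go(slot(3),.2,-93.6)
E
```

```text
pos [0.5645 0.1108 0.2221] h -93.6 TURN 0.00 tx 0.04 ty -0.02 tz 0.37
```

send_rows:
  steps:
    - {"tx": 0.04, "ty": -0.02, "tz": 0.3, "turn": 0, "grip": 0}
    - {"tx": 0, "ty": 0, "tz": 0.25, "turn": 0, "grip": 0}
    - {"tx": 0, "ty": 0, "tz": 0.15, "turn": 0, "grip": 0}
    - {"tx": 0, "ty": 0, "tz": 0, "turn": 0, "grip": 0}

```text
time: 22.1
position: [0.5681, 0.1146, 0.1826]
tool_rot: [-3.14, 0.095, 0.002]
ft_force: [-0.6, 0.5, -1.0]
grip_width: 0.098
grip_force: 39.9
```

send_rows:
  steps:
    - {"tx": 0, "ty": 0.04, "tz": 0.07, "turn": 0, "grip": 0}
    - {"tx": 0, "ty": 0, "tz": 0.05, "turn": 0, "grip": 0}
    - {"tx": 0, "ty": 0, "tz": 0, "turn": 0, "grip": 0}
  newtons: 8

```text
time: 22.48
position: [0.5703, 0.1121, 0.1771]
tool_rot: [-3.139, 0.095, -0.007]
ft_force: [5.5, 2.0, 4.7]
grip_width: 0.107
grip_force: 8.0
```

send_rows:
  steps:
    - {"tx": 0.03, "ty": 0, "tz": 0, "turn": 0, "grip": 0}
    - {"tx": 0, "ty": 0, "tz": 0.04, "turn": 0, "grip": 0}
    - {"tx": 0, "ty": 0, "tz": 0, "turn": 0, "grip": 0}

```text
time: 22.85
position: [0.571, 0.1133, 0.1752]
tool_rot: [-3.137, 0.093, -0.003]
ft_force: [0.3, 3.7, 9.7]
grip_width: 0.112
grip_force: 8.0
```

send_rows:
  steps:
    - {"tx": 0, "ty": 0, "tz": 0, "turn": 0, "grip": 0.15}
    - {"tx": 0, "ty": 0, "tz": 0, "turn": 0, "grip": 0.3}
    - {"tx": 0, "ty": 0, "tz": -0.1, "turn": 0, "grip": 0.4}
    - {"tx": 0, "ty": 0, "tz": -0.5, "turn": 0, "grip": 0.4}
    - {"tx": 0, "ty": 0, "tz": -0.7, "turn": 0, "grip": 0.4}
    - {"tx": 0, "ty": 0.5, "tz": -0.2, "turn": 0, "grip": 0.4}
    - {"tx": 0, "ty": 0.75, "tz": 0, "turn": 0, "grip": 0.4}
    - {"tx": -0.2, "ty": 0.8, "tz": 0, "turn": 0, "grip": 0.4}
    - {"tx": -0.3, "ty": 0.8, "tz": 0, "turn": 0, "grip": 0.4}
    - {"tx": -0.3, "ty": 0.8, "tz": 0, "turn": 0, "grip": 0.4}
    - {"tx": -0.3, "ty": 0.8, "tz": 0, "turn": 0, "grip": 0.4}
    - {"tx": -0.3, "ty": 0.8, "tz": 0, "turn": 0, "grip": 0.4}

```text
time: 24.35
position: [0.4651, -0.1992, 0.2624]
tool_rot: [-3.14, 0.096, 0.004]
ft_force: [-0.1, -0.5, -0.9]
grip_width: 0.399
grip_force: 0.0
```

```bash
python3 - <<'E'
from h import *
blues(.177,(230,180,330,270)); blues(.06,(260,290,400,410)); orange((150,180,300,270),(165,195,245,275),.06)
go([.4805,-.3487],.12,-87)
s=grab("side");cv2.imwrite("pics/i.png",cv2.resize(s["pixels"][170:270,205:345,::-1],None,fx=5,fy=5,interpolation=cv2.INTER_CUBIC))
E
```

```text
blue [232.  181.9] 22 [0.5168 0.2987 0.177 ] oven [-0.1135  0.2714] ang 86.3
blue [277.6 198.3] 23 [0.575  0.1237 0.177 ] oven [-0.0444  0.1004] ang 157.0
blue [313.8 333.4] 37 [ 0.3931 -0.2692  0.06  ] oven [-0.2012 -0.3031] ang 177.4
blue [366.2 337.2] 40 [ 0.4828 -0.3484  0.06  ] oven [-0.1067 -0.3766] ang -172.0
blue [333.3 357.1] 49 [ 0.3843 -0.3441  0.06  ] oven [-0.2053 -0.3785] ang 169.8
side [222.9 222.1] 12 [0.4559 0.2646 0.06  ] oven [-0.1721  0.2335] ang 174.1
pos [ 0.4659 -0.1986  0.2627] h -93.7 TURN -0.83 tx 0.11 ty 2.51 tz 2.38
```

View pics/i.png

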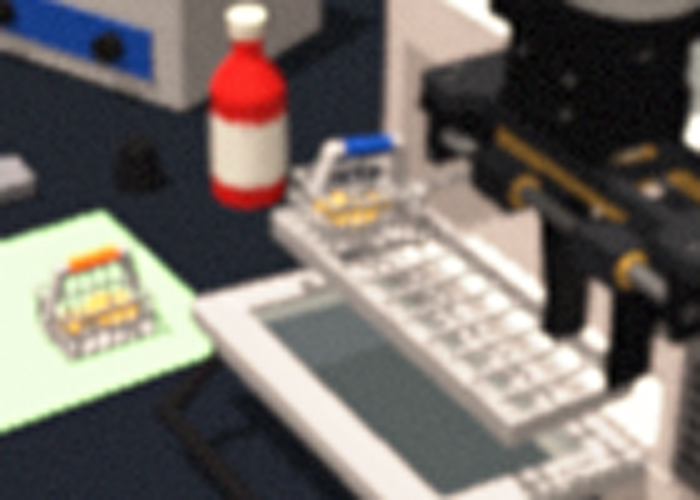

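The picture shows the placed basket at crop (350,180), at the left end of the shelf. It looks turned or leaning, so I'll triangulate its sleeve.

```bash
python3 - <<'E'
from h import *
s=grab("side");t=grab("top")
S=[q for q in blobs(s,(105,150,40),(125,255,255),8,(260,185,330,270))]
T=[q for q in blobs(t,(105,100,40),(128,255,255),4,(240,170,320,225))]
for a in S: print("s",a[0],a[1],a[2],a[3].min(0),a[3].max(0))
for b in T: print("t",b[0],b[1],b[2],b[3].min(0),b[3].max(0))
for a in S:
  for b in T:
    P=tri([rays(s,a[0][None]),rays(t,b[0][None])]);print(P,so(P),proj(s,P)-a[0])
L=proj(t,[[*ow(-.0475+x,y-.003),.13] for x in(-.039,.039) for y in(-.122,.122)]);print("rim top px",L.round(1).tolist())
c=cv2.resize(t["pixels"][172:222,228:308,::-1],None,fx=5,fy=5,interpolation=cv2.INTER_CUBIC)
d=cv2.resize(s["pixels"][180:240,250:320,::-1],None,fx=5,fy=5,interpolation=cv2.INTER_CUBIC)
im=np.zeros((300,750,3),np.uint8);im[:250,:400]=c;im[:,400:]=d;cv2.imwrite("pics/j.png",im)
E
```

```text
s [277.79310345 198.27586207] 29 [-0.99983986  0.01789556] [274. 197.] [282. 200.]
t [248.38461538 189.92307692] 13 [-0.08181256  0.99664773] [248. 187.] [249. 194.]
[0.56898313 0.11344144 0.18374352] [-0.0497684   0.08978623] [[ 0.23503008 -0.02504442]]
rim top px [[305.0, 206.5], [240.6, 201.5], [306.4, 186.2], [242.4, 181.2]]
```

View pics/j.png

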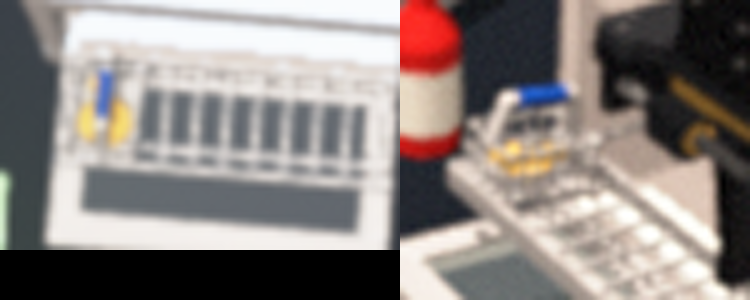

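```bash
python3 - <<'E'
from h import *
s=grab("side");t=grab("top")
P=np.array([.569,.1134,.1837]);u=np.array([np.cos(YAW),np.sin(YAW),0])
for ti in(-.2,-.1,0,.1,.2,.3):
    v=u*np.cos(ti)+np.array([0,0,np.sin(ti)]);a=proj(s,[P-v*.012,P+v*.012]);print(ti,"far end up" if ti>0 else "", (a[1]-a[0]).round(2))
m=cv2.inRange(s["hsv"],np.array((105,110,40)),np.array((125,255,255)))[185:212,265:295]
for r in m[5:20]: print("".join("#" if x else "." for x in r))
# rim edge colour profile in top image along oven x at an empty spot
for y in(-.06,0.,.03):
    xs=np.arange(-.12,.02,.004);pp=proj(t,[[*ow(x,y),.13] for x in xs]).astype(np.float32)
    g=cv2.remap(cv2.cvtColor(t["pixels"],cv2.COLOR_RGB2GRAY),pp[:,0],pp[:,1],cv2.INTER_LINEAR).ravel()
    print(y,dict(zip((xs*1000).round().astype(int).tolist(),g.tolist())))
E
```

```text
-0.2  [ 6.52 -0.56]
-0.1  [ 6.63 -1.27]
0  [ 6.68 -1.97]
0.1 far end up [ 6.66 -2.66]
0.2 far end up [ 6.57 -3.31]
0.3 far end up [ 6.42 -3.93]
..............................
..............................
..............................
..............................
..............................
..............................
.........#######..............
.........########.............
.........#########............
.........#########............
.........#######..............
..............................
..............................
..............................
..............................
-0.06 {-120: 103, -116: 103, -112: 103, -108: 103, -104: 110, -100: 140, -96: 175, -92: 168, -88: 148, -84: 169, -80: 185, -76: 154, -72: 122, -68: 111, -64: 111, -60: 112, -56: 113, -52: 113, -48: 113, -44: 113, -40: 121, -36: 164, -32: 222, -28: 230, -24: 217, -20: 217, -16: 212, -12: 220, -8: 221, -4: 226, 0: 241, 4: 249, 8: 250, 12: 249, 16: 243}
0.0 {-120: 104, -116: 105, -112: 104, -108: 105, -104: 110, -100: 137, -96: 178, -92: 193, -88: 185, -84: 193, -80: 200, -76: 189, -72: 177, -68: 181, -64: 186, -60: 178, -56: 173, -52: 170, -48: 164, -44: 166, -40: 176, -36: 198, -32: 221, -28: 225, -24: 215, -20: 204, -16: 207, -12: 220, -8: 218, -4: 219, 0: 234, 4: 246, 8: 250, 12: 250, 16: 246}
0.03 {-120: 105, -116: 105, -112: 105, -108: 106, -104: 110, -100: 140, -96: 180, -92: 171, -88: 151, -84: 173, -80: 198, -76: 167, -72: 130, -68: 120, -64: 121, -60: 122, -56: 121, -52: 122, -48: 119, -44: 118, -40: 125, -36: 162, -32: 214, -28: 221, -24: 206, -20: 213, -16: 206, -12: 218, -8: 222, -4: 228, 0: 245, 4: 249, 8: 250, 12: 250, 16: 244}
```

The basket's near end is resting up on the tray's front rim, with a tilt of about 0.15 rad. I'll regrasp it and set it down a few millimetres deeper.

send_rows:
  steps:
    - {"tx": 0.3, "ty": -0.8, "tz": 0, "turn": 0, "grip": 0.4}
    - {"tx": 0.3, "ty": -0.8, "tz": 0, "turn": 0, "grip": 0.4}
    - {"tx": 0.3, "ty": -0.8, "tz": 0, "turn": 0, "grip": 0.4}
    - {"tx": 0.2, "ty": -0.8, "tz": 0, "turn": 0, "grip": 0.4}
    - {"tx": 0.2, "ty": -0.8, "tz": 0, "turn": 0, "grip": 0.4}
    - {"tx": 0.1, "ty": -0.7, "tz": 0, "turn": 0, "grip": 0.4}
    - {"tx": 0, "ty": -0.4, "tz": 0, "turn": 0, "grip": 0.4}
    - {"tx": 0, "ty": 0, "tz": 0, "turn": 0, "grip": 0.4}

```text
time: 25.8
position: [0.5691, 0.1061, 0.2625]
tool_rot: [3.14, -0.086, -0.002]
ft_force: [-0.0, -0.9, 0.5]
grip_width: 0.401
grip_force: 0.0
```

```bash
python3 - <<'E'
from h import *
go([.569,.1134],.178,-93.6)
E
```

```text
pos [0.5691 0.1061 0.2625] h -93.1 TURN 0.06 tx -0.01 ty -0.12 tz 1.41
```

send_rows:
  steps:
    - {"tx": 0, "ty": -0.12, "tz": 0.4, "turn": 0.06, "grip": 0.4}
    - {"tx": 0, "ty": 0, "tz": 0.5, "turn": 0, "grip": 0.4}
    - {"tx": 0, "ty": 0, "tz": 0.5, "turn": 0, "grip": 0.4}
    - {"tx": 0, "ty": 0, "tz": 0, "turn": 0, "grip": 0.4}
    - {"tx": 0, "ty": 0, "tz": 0, "turn": 0, "grip": 0}
    - {"tx": 0, "ty": 0, "tz": 0, "turn": 0, "grip": 0}
    - {"tx": 0, "ty": 0, "tz": 0, "turn": 0, "grip": 0}
  newtons: 15

```text
time: 26.68
position: [0.5708, 0.1102, 0.1806]
tool_rot: [-3.138, 0.108, -0.003]
ft_force: [0.0, 1.8, 1.1]
grip_width: 0.144
grip_force: 0.4
```

send_rows:
  steps:
    - {"tx": 0, "ty": 0, "tz": -0.15, "turn": 0, "grip": 0}
    - {"tx": 0, "ty": 0, "tz": -0.15, "turn": 0, "grip": 0}
    - {"tx": 0.05, "ty": 0, "tz": 0, "turn": 0, "grip": 0}
    - {"tx": 0, "ty": 0, "tz": 0, "turn": 0, "grip": 0}

```text
time: 27.18
position: [0.5732, 0.1095, 0.1972]
tool_rot: [3.14, -0.109, -0.0]
ft_force: [-1.0, -0.3, -1.7]
grip_width: 0.106
grip_force: 15.0
```

```bash
python3 - <<'E'
from h import *
print(so(pose()[0]))
E
```

```text
[-0.04530378  0.08614686]
```

send_rows:
  steps:
    - {"tx": 0, "ty": 0, "tz": 0.12, "turn": 0, "grip": 0}
    - {"tx": 0, "ty": 0, "tz": 0.1, "turn": 0, "grip": 0}
    - {"tx": 0, "ty": 0, "tz": 0.07, "turn": 0, "grip": 0}
    - {"tx": 0, "ty": 0, "tz": 0.05, "turn": 0, "grip": 0}
    - {"tx": 0, "ty": 0, "tz": 0.03, "turn": 0, "grip": 0}
    - {"tx": 0, "ty": 0, "tz": 0, "turn": 0, "grip": 0}
  newtons: 5

```text
time: 27.92
position: [0.5733, 0.1118, 0.1764]
tool_rot: [-3.137, 0.106, -0.002]
ft_force: [-2.1, 2.8, 5.5]
grip_width: 0.106
grip_force: 5.0
```

Released now, then lift straight up and check before leaving.

send_rows:
  steps:
    - {"tx": 0, "ty": 0, "tz": 0.02, "turn": 0, "grip": 0.12}
    - {"tx": 0, "ty": 0, "tz": 0, "turn": 0, "grip": 0.25}
    - {"tx": 0, "ty": 0, "tz": 0, "turn": 0, "grip": 0.4}
    - {"tx": 0, "ty": 0, "tz": -0.2, "turn": 0, "grip": 0.4}
    - {"tx": 0, "ty": 0, "tz": -0.6, "turn": 0, "grip": 0.4}
    - {"tx": 0, "ty": 0, "tz": -0.6, "turn": 0, "grip": 0.4}
    - {"tx": 0, "ty": 0.7, "tz": 0, "turn": 0, "grip": 0.4}
    - {"tx": -0.2, "ty": 0.8, "tz": 0, "turn": 0, "grip": 0.4}
    - {"tx": -0.3, "ty": 0.8, "tz": 0, "turn": 0, "grip": 0.4}
    - {"tx": -0.3, "ty": 0.8, "tz": 0, "turn": 0, "grip": 0.4}
    - {"tx": -0.3, "ty": 0.8, "tz": 0, "turn": 0, "grip": 0.4}
    - {"tx": -0.3, "ty": 0.8, "tz": 0, "turn": 0, "grip": 0.4}

```text
time: 29.42
position: [0.4691, -0.1678, 0.2588]
tool_rot: [-3.14, 0.109, -0.003]
ft_force: [1.2, -0.6, 0.1]
grip_width: 0.402
grip_force: 0.0
```

```bash
cat >> h.py <<'E'
def chk(): # sleeves on the shelf: triangulated position and pitch estimate
    s=grab("side");t=grab("top")
    S=blobs(s,(105,150,40),(125,255,255),8,(260,185,345,270)); T=blobs(t,(105,95,40),(128,255,255),4,(240,170,320,225))
    u=np.array([np.cos(YAW),np.sin(YAW),0])
    for a in S:
        for b in T:
            P=tri([rays(s,a[0][None]),rays(t,b[0][None])]);e=np.linalg.norm(proj(s,P)-a[0])
            if e<1.5 and .15<P[2]<.21:
                L=proj(s,[P-u*.012,P+u*.012]);d=L[1]-L[0]
                m=a[2]*np.sign(a[2][0]); print("shelf",np.round(P,4),"oven",np.round(so(P),4),"n",a[1],"slope",round(m[1]/m[0],2),"level would be",round(d[1]/d[0],2),"err",round(e,2))
E
python3 - <<'E'
from h import *
chk()
blues(.06,(260,290,400,410)); orange((150,180,300,270),(165,195,245,275),.06)
go([.4805,-.3487],.12,-87)
s=grab("side");cv2.imwrite("pics/k.png",cv2.resize(s["pixels"][175:275,205:345,::-1],None,fx=5,fy=5,interpolation=cv2.INTER_CUBIC))
E
```

```text
shelf [0.5621 0.1133 0.1816] oven [-0.0567  0.0892] n 31 slope -0.26 level would be -0.3 err 0.17
blue [366.1 337.3] 39 [ 0.4824 -0.3486  0.06  ] oven [-0.1071 -0.3768] ang -173.7
blue [309.  342.8] 43 [ 0.3668 -0.2836  0.06  ] oven [-0.2266 -0.3192] ang 175.6
blue [333.3 357.1] 49 [ 0.3843 -0.3441  0.06  ] oven [-0.2053 -0.3785] ang 169.8
side [255. 194.] 5 [0.6503 0.3679 0.06  ] oven [0.0154 0.3489] ang -34.5
side [222.9 222.1] 12 [0.4559 0.2646 0.06  ] oven [-0.1721  0.2335] ang 174.1
pos [ 0.4702 -0.1657  0.2585] h -94.0 TURN -0.87 tx 0.01 ty 3.05 tz 2.31
```

View pics/k.png

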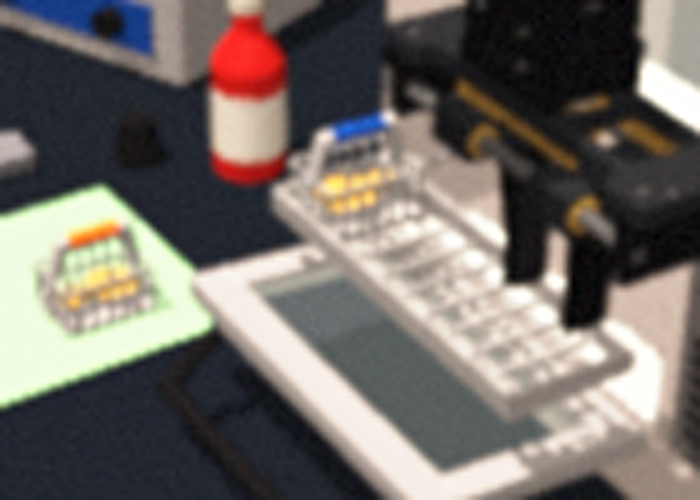

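The picture shows the first basket standing level inside the tray at crop (350,170). The washed basket nearest the robot on the left has been knocked to (.367,−.284). I'll go for the next one, C.

send_rows:
  steps:
    - {"tx": 0, "ty": 0, "tz": 0, "turn": -0.87, "grip": 0.45}
    - {"tx": 0, "ty": 0.7, "tz": 0.2, "turn": 0, "grip": 0.45}
    - {"tx": 0, "ty": 0.75, "tz": 0.4, "turn": 0, "grip": 0.45}
    - {"tx": 0, "ty": 0.8, "tz": 0.5, "turn": 0, "grip": 0.45}
    - {"tx": 0, "ty": 0.8, "tz": 0.5, "turn": 0, "grip": 0.45}
    - {"tx": 0, "ty": 0, "tz": 0.5, "turn": 0, "grip": 0.45}
    - {"tx": 0, "ty": 0, "tz": 0, "turn": 0, "grip": 0.45}
  newtons: 40

```text
time: 30.6
position: [0.4789, -0.3465, 0.1291]
tool_rot: [-3.138, -0.085, 0.009]
ft_force: [0.8, 0.2, 0.3]
grip_width: 0.445
grip_force: 0.0
```

```bash
python3 - <<'E'
from h import *
go([.480,-.3487],.055,-86)
E
```

```text
pos [ 0.4789 -0.3465  0.1291] h -86.9 TURN -0.11 tx 0.02 ty 0.04 tz 1.23
```

send_rows:
  steps:
    - {"tx": 0, "ty": 0.03, "tz": 0.5, "turn": -0.1, "grip": 0.45}
    - {"tx": 0, "ty": 0, "tz": 0.4, "turn": 0, "grip": 0.45}
    - {"tx": 0, "ty": 0, "tz": 0.33, "turn": 0, "grip": 0.45}
    - {"tx": 0, "ty": 0, "tz": 0, "turn": 0, "grip": 0.45}
    - {"tx": 0, "ty": 0, "tz": 0, "turn": 0, "grip": 0}
    - {"tx": 0, "ty": 0, "tz": 0, "turn": 0, "grip": 0}
    - {"tx": 0, "ty": 0, "tz": 0, "turn": 0, "grip": 0}
    - {"tx": 0, "ty": 0, "tz": 0, "turn": 0, "grip": 0}

```text
time: 31.6
position: [0.4798, -0.3502, 0.0584]
tool_rot: [-3.139, -0.104, -0.001]
ft_force: [0.1, 1.9, 2.6]
grip_width: 0.099
grip_force: 40.0
```

send_rows:
  steps:
    - {"tx": 0, "ty": 0, "tz": -0.2, "turn": 0, "grip": 0}
    - {"tx": 0, "ty": 0, "tz": -0.4, "turn": 0, "grip": 0}
    - {"tx": 0, "ty": 0, "tz": -0.6, "turn": 0, "grip": 0}
    - {"tx": 0, "ty": 0, "tz": -0.7, "turn": 0.4, "grip": 0}
    - {"tx": 0, "ty": 0, "tz": -0.8, "turn": 0.5, "grip": 0}
    - {"tx": 0, "ty": 0, "tz": -0.6, "turn": 0, "grip": 0}
    - {"tx": 0, "ty": 0, "tz": 0, "turn": 0, "grip": 0}

```text
time: 32.48
position: [0.4805, -0.3519, 0.2595]
tool_rot: [3.138, -0.094, 0.009]
ft_force: [0.5, -0.5, -3.2]
grip_width: 0.103
grip_force: 40.0
```

```bash
python3 - <<'E'
from h import *
go(ow(-.048,.027),.26,-93.6)
E
```

```text
pos [ 0.4805 -0.3519  0.2595] h -93.4 TURN 0.02 tx 1.01 ty -6.79 tz -0.01
```

send_rows:
  steps:
    - {"tx": 0, "ty": -0.4, "tz": 0, "turn": 0, "grip": 0}
    - {"tx": 0, "ty": -0.7, "tz": 0, "turn": 0, "grip": 0}
    - {"tx": 0, "ty": -0.75, "tz": 0, "turn": 0, "grip": 0}
    - {"tx": 0.1, "ty": -0.8, "tz": 0, "turn": 0, "grip": 0}
    - {"tx": 0.15, "ty": -0.8, "tz": 0, "turn": 0, "grip": 0}
    - {"tx": 0.15, "ty": -0.8, "tz": 0, "turn": 0, "grip": 0}
    - {"tx": 0.15, "ty": -0.8, "tz": 0, "turn": 0, "grip": 0}
    - {"tx": 0.2, "ty": -0.75, "tz": 0, "turn": 0, "grip": 0}
    - {"tx": 0.16, "ty": -0.6, "tz": 0, "turn": 0, "grip": 0}
    - {"tx": 0.1, "ty": -0.39, "tz": 0, "turn": 0, "grip": 0}
    - {"tx": 0, "ty": 0, "tz": 0.4, "turn": 0, "grip": 0}
    - {"tx": 0, "ty": 0, "tz": 0, "turn": 0, "grip": 0}

```text
time: 33.98
position: [0.5624, 0.0518, 0.2295]
tool_rot: [3.138, -0.094, -0.008]
ft_force: [-0.4, -1.2, -1.7]
grip_width: 0.101
grip_force: 40.0
```

```bash
python3 - <<'E'
from h import *
go(ow(-.048,.027),.1755,-93.6)
E
```

```text
pos [0.5624 0.0518 0.2295] h -93.4 TURN 0.02 tx 0.08 ty 0.01 tz 0.90
```

send_rows:
  steps:
    - {"tx": 0.05, "ty": 0.03, "tz": 0.3, "turn": 0, "grip": 0}
    - {"tx": 0, "ty": 0, "tz": 0.25, "turn": 0, "grip": 0}
    - {"tx": 0, "ty": 0, "tz": 0.15, "turn": 0, "grip": 0}
    - {"tx": 0, "ty": 0, "tz": 0, "turn": 0, "grip": 0}

```text
time: 34.48
position: [0.5664, 0.0506, 0.1891]
tool_rot: [3.14, -0.093, -0.003]
ft_force: [-1.2, -0.2, -1.6]
grip_width: 0.1
grip_force: 40.0
```

```bash
python3 - <<'E'
from h import *
go(ow(-.048,.027),.1755,-93.6)
E
```

```text
pos [0.5664 0.0506 0.1891] h -93.4 TURN 0.02 tx 0.01 ty -0.00 tz 0.23
```

send_rows:
  steps:
    - {"tx": 0, "ty": 0, "tz": 0.1, "turn": 0, "grip": 0}
    - {"tx": 0, "ty": 0, "tz": 0.09, "turn": 0, "grip": 0}
    - {"tx": 0, "ty": 0, "tz": 0, "turn": 0, "grip": 0}

```text
time: 34.85
position: [0.5667, 0.0507, 0.1782]
tool_rot: [3.14, -0.093, -0.001]
ft_force: [-0.7, -0.0, -2.7]
grip_width: 0.099
grip_force: 40.0
```

send_rows:
  steps:
    - {"tx": 0, "ty": 0, "tz": 0.05, "turn": 0, "grip": 0}
    - {"tx": 0, "ty": 0, "tz": 0, "turn": 0, "grip": 0}

```text
time: 35.1
position: [0.5671, 0.0507, 0.1757]
tool_rot: [-3.14, 0.093, -0.0]
ft_force: [-0.1, -0.3, -2.3]
grip_width: 0.099
grip_force: 40.0
```

send_rows:
  steps:
    - {"tx": 0, "ty": 0, "tz": 0.03, "turn": 0, "grip": 0}
    - {"tx": 0, "ty": 0, "tz": 0, "turn": 0, "grip": 0}

```text
time: 35.35
position: [0.5673, 0.0518, 0.175]
tool_rot: [-3.138, 0.092, -0.001]
ft_force: [-1.7, 2.3, 5.2]
grip_width: 0.098
grip_force: 40.0
```

Contact. Release and retreat, then check.

send_rows:
  steps:
    - {"tx": 0, "ty": 0, "tz": 0, "turn": 0, "grip": 0.12}
    - {"tx": 0, "ty": 0, "tz": 0, "turn": 0, "grip": 0.25}
    - {"tx": 0, "ty": 0, "tz": 0, "turn": 0, "grip": 0.4}
    - {"tx": 0, "ty": 0, "tz": -0.2, "turn": 0, "grip": 0.4}
    - {"tx": 0, "ty": 0, "tz": -0.6, "turn": 0, "grip": 0.4}
    - {"tx": 0, "ty": 0, "tz": -0.6, "turn": 0, "grip": 0.4}
    - {"tx": -0.2, "ty": 0.7, "tz": 0, "turn": 0, "grip": 0.4}
    - {"tx": -0.3, "ty": 0.8, "tz": 0, "turn": 0, "grip": 0.4}
    - {"tx": -0.4, "ty": 0.8, "tz": 0, "turn": 0, "grip": 0.4}
    - {"tx": -0.5, "ty": 0.8, "tz": 0, "turn": 0, "grip": 0.4}
    - {"tx": -0.5, "ty": 0.8, "tz": 0, "turn": 0, "grip": 0.4}
    - {"tx": -0.5, "ty": 0.5, "tz": 0, "turn": 0, "grip": 0.4}

```text
time: 36.85
position: [0.4061, -0.2073, 0.2586]
tool_rot: [3.14, -0.099, 0.002]
ft_force: [0.6, 0.2, 0.2]
grip_width: 0.403
grip_force: 0.0
```

```bash
python3 - <<'E'
from h import *
chk()
blues(.06,(250,290,400,410)); orange((150,180,300,270),(165,195,245,275),.06)
t=grab("top")
for q in blobs(t,(108,90,40),(125,255,255),4,(330,208,378,265)):print("top",q[0].round(1),q[1],plane(t,q[0][None],.06)[0].round(4))
go([.3835,-.3438],.12,-100)
go([.366,-.283],.12,-94)
E
```

```text
blue [308.9 342.8] 43 [ 0.3666 -0.2834  0.06  ] oven [-0.2268 -0.319 ] ang 175.2
blue [333.3 357.1] 49 [ 0.3843 -0.3441  0.06  ] oven [-0.2053 -0.3785] ang 169.8
side [255.5 194. ] 4 [0.6519 0.3669 0.06  ] oven [0.017  0.3479] ang -34.5
side [223.1 222.1] 11 [0.4564 0.2642 0.06  ] oven [-0.1717  0.2332] ang 175.8
pos [ 0.4084 -0.2036  0.2582] h -93.3 TURN 0.84 tx -0.00 ty 2.37 tz 2.30
pos [ 0.4084 -0.2036  0.2582] h -93.3 TURN 0.09 tx -0.61 ty 1.37 tz 2.30
```

send_rows:
  steps:
    - {"tx": -0.2, "ty": 0.45, "tz": 0.3, "turn": 0, "grip": 0.45}
    - {"tx": -0.2, "ty": 0.46, "tz": 0.5, "turn": 0, "grip": 0.45}
    - {"tx": -0.22, "ty": 0.46, "tz": 0.5, "turn": 0, "grip": 0.45}
    - {"tx": 0, "ty": 0, "tz": 0.5, "turn": 0, "grip": 0.45}
    - {"tx": 0, "ty": 0, "tz": 0.4, "turn": 0, "grip": 0.45}
    - {"tx": 0, "ty": 0, "tz": 0, "turn": 0, "grip": 0.45}

```text
time: 37.9
position: [0.3652, -0.283, 0.1245]
tool_rot: [3.14, -0.09, -0.007]
ft_force: [0.7, 0.4, 1.0]
grip_width: 0.449
grip_force: 0.0
```

```bash
python3 - <<'E'
from h import *
go([.365,-.283],.056,-94)
chk();blues(.06,(250,290,400,410))
E
```

```text
pos [ 0.3652 -0.283   0.1245] h -93.3 TURN 0.09 tx -0.00 ty 0.00 tz 1.14
shelf [0.5621 0.1133 0.1816] oven [-0.0567  0.0892] n 31 slope -0.26 level would be -0.3 err 0.17
shelf [0.5674 0.0509 0.1783] oven [-0.0474  0.0273] n 20 slope -0.31 level would be -0.32 err 0.14
blue [309.2 342.6] 48 [ 0.3676 -0.2833  0.06  ] oven [-0.2258 -0.3189] ang 178.0
blue [333.2 357.3] 49 [ 0.3839 -0.3442  0.06  ] oven [-0.2057 -0.3786] ang 169.7
```

send_rows:
  steps:
    - {"tx": 0, "ty": 0, "tz": 0.45, "turn": 0, "grip": 0.45}
    - {"tx": 0, "ty": 0, "tz": 0.4, "turn": 0, "grip": 0.45}
    - {"tx": 0, "ty": 0, "tz": 0.26, "turn": 0, "grip": 0.45}
    - {"tx": 0, "ty": 0, "tz": 0, "turn": 0, "grip": 0.45}
    - {"tx": 0, "ty": 0, "tz": 0, "turn": 0, "grip": 0}
    - {"tx": 0, "ty": 0, "tz": 0, "turn": 0, "grip": 0}
    - {"tx": 0, "ty": 0, "tz": 0, "turn": 0, "grip": 0}
    - {"tx": 0, "ty": 0, "tz": 0, "turn": 0, "grip": 0}

```text
time: 39.05
position: [0.366, -0.2839, 0.0595]
tool_rot: [-3.14, 0.093, -0.001]
ft_force: [-0.4, 0.4, 0.7]
grip_width: 0.103
grip_force: 40.0
```

send_rows:
  steps:
    - {"tx": 0, "ty": 0, "tz": -0.2, "turn": 0, "grip": 0}
    - {"tx": 0, "ty": 0, "tz": -0.4, "turn": 0, "grip": 0}
    - {"tx": 0, "ty": 0, "tz": -0.6, "turn": 0, "grip": 0}
    - {"tx": 0, "ty": 0, "tz": -0.7, "turn": 0, "grip": 0}
    - {"tx": 0, "ty": 0, "tz": -0.8, "turn": 0, "grip": 0}
    - {"tx": 0, "ty": 0, "tz": -0.7, "turn": 0, "grip": 0}
    - {"tx": 0, "ty": 0, "tz": 0, "turn": 0, "grip": 0}

```text
time: 39.92
position: [0.367, -0.2856, 0.2665]
tool_rot: [3.139, -0.094, 0.01]
ft_force: [0.8, -0.5, -4.1]
grip_width: 0.101
grip_force: 40.0
```

```bash
python3 - <<'E'
from h import *
go(ow(-.0475,-.033),.26,-93.6)
E
```

```text
pos [ 0.367  -0.2856  0.2665] h -93.4 TURN 0.02 tx 2.98 ty -4.80 tz 0.11
```

send_rows:
  steps:
    - {"tx": 0.2, "ty": -0.3, "tz": 0, "turn": 0, "grip": 0}
    - {"tx": 0.3, "ty": -0.5, "tz": 0, "turn": 0, "grip": 0}
    - {"tx": 0.4, "ty": -0.65, "tz": 0, "turn": 0, "grip": 0}
    - {"tx": 0.4, "ty": -0.65, "tz": 0, "turn": 0, "grip": 0}
    - {"tx": 0.4, "ty": -0.65, "tz": 0, "turn": 0, "grip": 0}
    - {"tx": 0.4, "ty": -0.65, "tz": 0, "turn": 0, "grip": 0}
    - {"tx": 0.4, "ty": -0.6, "tz": 0, "turn": 0, "grip": 0}
    - {"tx": 0.3, "ty": -0.5, "tz": 0, "turn": 0, "grip": 0}
    - {"tx": 0.18, "ty": -0.3, "tz": 0, "turn": 0, "grip": 0}
    - {"tx": 0, "ty": 0, "tz": 0.5, "turn": 0, "grip": 0}
    - {"tx": 0, "ty": 0, "tz": 0, "turn": 0, "grip": 0}

```text
time: 41.3
position: [0.5588, -0.0072, 0.2301]
tool_rot: [3.138, -0.094, -0.011]
ft_force: [-0.2, -0.2, -2.9]
grip_width: 0.098
grip_force: 40.0
```

```bash
python3 - <<'E'
from h import *
go(ow(-.0475,-.033),.1765,-93.6)
E
```

```text
pos [ 0.5588 -0.0072  0.2301] h -93.4 TURN 0.02 tx 0.08 ty 0.03 tz 0.89
```

send_rows:
  steps:
    - {"tx": 0.05, "ty": 0.03, "tz": 0.3, "turn": 0, "grip": 0}
    - {"tx": 0, "ty": 0, "tz": 0.25, "turn": 0, "grip": 0}
    - {"tx": 0, "ty": 0, "tz": 0.15, "turn": 0, "grip": 0}
    - {"tx": 0, "ty": 0, "tz": 0.1, "turn": 0, "grip": 0}
    - {"tx": 0, "ty": 0, "tz": 0, "turn": 0, "grip": 0}

```text
time: 41.92
position: [0.5639, -0.0092, 0.185]
tool_rot: [-3.14, 0.093, 0.001]
ft_force: [-0.3, -0.0, -2.4]
grip_width: 0.099
grip_force: 40.0
```

```bash
python3 - <<'E'
from h import *
go(ow(-.0475,-.033),.1765,-93.6)
E
```

```text
pos [ 0.5639 -0.0092  0.185 ] h -93.4 TURN 0.03 tx -0.01 ty 0.00 tz 0.14
```

send_rows:
  steps:
    - {"tx": 0, "ty": 0, "tz": 0.08, "turn": 0, "grip": 0}
    - {"tx": 0, "ty": 0, "tz": 0.05, "turn": 0, "grip": 0}
    - {"tx": 0, "ty": 0, "tz": 0, "turn": 0, "grip": 0}

```text
time: 42.3
position: [0.5639, -0.0092, 0.1773]
tool_rot: [-3.14, 0.093, 0.001]
ft_force: [0.1, 0.1, -2.5]
grip_width: 0.098
grip_force: 40.0
```

send_rows:
  steps:
    - {"tx": 0, "ty": 0, "tz": 0.03, "turn": 0, "grip": 0}
    - {"tx": 0, "ty": 0, "tz": 0, "turn": 0, "grip": 0}

```text
time: 42.55
position: [0.5644, -0.0086, 0.1764]
tool_rot: [-3.139, 0.092, -0.001]
ft_force: [-1.0, 1.5, 1.9]
grip_width: 0.098
grip_force: 40.0
```

send_rows:
  steps:
    - {"tx": 0, "ty": 0, "tz": 0.01, "turn": 0, "grip": 0.12}
    - {"tx": 0, "ty": 0, "tz": 0, "turn": 0, "grip": 0.25}
    - {"tx": 0, "ty": 0, "tz": 0, "turn": 0, "grip": 0.4}
    - {"tx": 0, "ty": 0, "tz": -0.2, "turn": 0, "grip": 0.4}
    - {"tx": 0, "ty": 0, "tz": -0.6, "turn": 0, "grip": 0.4}
    - {"tx": 0, "ty": 0, "tz": -0.6, "turn": 0, "grip": 0.4}
    - {"tx": -0.4, "ty": 0.7, "tz": 0, "turn": 0, "grip": 0.45}
    - {"tx": -0.5, "ty": 0.8, "tz": 0, "turn": 0, "grip": 0.45}
    - {"tx": -0.5, "ty": 0.8, "tz": 0, "turn": 0, "grip": 0.45}
    - {"tx": -0.5, "ty": 0.8, "tz": 0, "turn": 0, "grip": 0.45}
    - {"tx": -0.5, "ty": 0.8, "tz": 0, "turn": 0, "grip": 0.45}
    - {"tx": -0.4, "ty": 0.7, "tz": 0, "turn": 0.85, "grip": 0.45}

```text
time: 44.05
position: [0.3785, -0.277, 0.2599]
tool_rot: [-3.128, 0.286, -0.003]
ft_force: [0.7, -0.9, -0.3]
grip_width: 0.454
grip_force: 0.0
```

```bash
python3 - <<'E'
from h import *
chk();blues(.06,(250,290,400,410))
go([.3835,-.3438],.12,-100.5)
E
```

```text
shelf [0.5622 0.1132 0.1817] oven [-0.0565  0.0891] n 30 slope -0.25 level would be -0.3 err 0.1
blue [333.3 357.1] 49 [ 0.3843 -0.3441  0.06  ] oven [-0.2053 -0.3785] ang 169.8
pos [ 0.3785 -0.2777  0.26  ] h -100.6 TURN -0.01 tx 0.28 ty 1.07 tz 2.33
```

send_rows:
  steps:
    - {"tx": 0.14, "ty": 0.53, "tz": 0.4, "turn": 0, "grip": 0.45}
    - {"tx": 0.14, "ty": 0.54, "tz": 0.6, "turn": 0, "grip": 0.45}
    - {"tx": 0, "ty": 0, "tz": 0.6, "turn": 0, "grip": 0.45}
    - {"tx": 0, "ty": 0, "tz": 0.6, "turn": 0, "grip": 0.45}
    - {"tx": 0, "ty": 0, "tz": 0, "turn": 0, "grip": 0.45}

```text
time: 44.82
position: [0.3844, -0.339, 0.125]
tool_rot: [-3.128, 0.276, 0.009]
ft_force: [0.7, 0.3, 0.3]
grip_width: 0.45
grip_force: 0.0
```

```bash
python3 - <<'E'
from h import *
chk();go([.383,-.3438],.057,-100.5)
E
```

```text
shelf [0.5621 0.1133 0.1816] oven [-0.0567  0.0892] n 31 slope -0.26 level would be -0.3 err 0.17
shelf [0.5674 0.0509 0.1783] oven [-0.0474  0.0273] n 20 slope -0.31 level would be -0.32 err 0.14
shelf [ 0.5622 -0.0098  0.1792] oven [-0.0488 -0.0336] n 21 slope -0.32 level would be -0.34 err 0.49
pos [ 0.3862 -0.3409  0.128 ] h -100.1 TURN 0.05 tx -0.04 ty 0.06 tz 1.18
```

send_rows:
  steps:
    - {"tx": -0.03, "ty": 0.05, "tz": 0.45, "turn": 0.05, "grip": 0.45}
    - {"tx": 0, "ty": 0, "tz": 0.4, "turn": 0, "grip": 0.45}
    - {"tx": 0, "ty": 0, "tz": 0.28, "turn": 0, "grip": 0.45}
    - {"tx": 0, "ty": 0, "tz": 0, "turn": 0, "grip": 0.45}
    - {"tx": 0, "ty": 0, "tz": 0, "turn": 0, "grip": 0}
    - {"tx": 0, "ty": 0, "tz": 0, "turn": 0, "grip": 0}
    - {"tx": 0, "ty": 0, "tz": 0, "turn": 0, "grip": 0}
    - {"tx": 0, "ty": 0, "tz": 0, "turn": 0, "grip": 0}

```text
time: 45.92
position: [0.3832, -0.3437, 0.0595]
tool_rot: [3.128, -0.29, 0.001]
ft_force: [-0.2, 1.3, 1.9]
grip_width: 0.103
grip_force: 40.0
```

send_rows:
  steps:
    - {"tx": 0, "ty": 0, "tz": -0.2, "turn": 0, "grip": 0}
    - {"tx": 0, "ty": 0, "tz": -0.4, "turn": 0, "grip": 0}
    - {"tx": 0, "ty": 0, "tz": -0.6, "turn": -0.45, "grip": 0}
    - {"tx": 0, "ty": 0, "tz": -0.7, "turn": -0.45, "grip": 0}
    - {"tx": 0, "ty": 0, "tz": -0.8, "turn": 0, "grip": 0}
    - {"tx": 0, "ty": 0, "tz": -0.7, "turn": 0, "grip": 0}
    - {"tx": 0, "ty": 0, "tz": 0, "turn": 0, "grip": 0}

```text
time: 46.8
position: [0.384, -0.3451, 0.2664]
tool_rot: [3.139, -0.094, 0.01]
ft_force: [-0.3, -0.9, -3.1]
grip_width: 0.103
grip_force: 40.0
```

```bash
python3 - <<'E'
from h import *
go(ow(-.0475,-.0935),.26,-93.6)
E
```

```text
pos [ 0.384  -0.3451  0.2664] h -93.4 TURN 0.02 tx 2.63 ty -4.77 tz 0.11
```

send_rows:
  steps:
    - {"tx": 0.2, "ty": -0.3, "tz": 0, "turn": 0, "grip": 0}
    - {"tx": 0.3, "ty": -0.5, "tz": 0, "turn": 0, "grip": 0}
    - {"tx": 0.35, "ty": -0.65, "tz": 0, "turn": 0, "grip": 0}
    - {"tx": 0.35, "ty": -0.65, "tz": 0, "turn": 0, "grip": 0}
    - {"tx": 0.35, "ty": -0.65, "tz": 0, "turn": 0, "grip": 0}
    - {"tx": 0.35, "ty": -0.65, "tz": 0, "turn": 0, "grip": 0}
    - {"tx": 0.3, "ty": -0.6, "tz": 0, "turn": 0, "grip": 0}
    - {"tx": 0.28, "ty": -0.47, "tz": 0, "turn": 0, "grip": 0}
    - {"tx": 0.15, "ty": -0.3, "tz": 0, "turn": 0, "grip": 0}
    - {"tx": 0, "ty": 0, "tz": 0.5, "turn": 0, "grip": 0}
    - {"tx": 0, "ty": 0, "tz": 0, "turn": 0, "grip": 0}

```text
time: 48.18
position: [0.555, -0.0677, 0.2305]
tool_rot: [3.139, -0.095, -0.01]
ft_force: [-0.3, -0.5, -2.9]
grip_width: 0.095
grip_force: 40.0
```

```bash
python3 - <<'E'
from h import *
go(ow(-.0475,-.0935),.1765,-93.6)
E
```

```text
pos [ 0.555  -0.0677  0.2305] h -93.5 TURN 0.02 tx 0.08 ty 0.03 tz 0.90
```

send_rows:
  steps:
    - {"tx": 0.05, "ty": 0.03, "tz": 0.3, "turn": 0, "grip": 0}
    - {"tx": 0, "ty": 0, "tz": 0.25, "turn": 0, "grip": 0}
    - {"tx": 0, "ty": 0, "tz": 0.15, "turn": 0, "grip": 0}
    - {"tx": 0, "ty": 0, "tz": 0.1, "turn": 0, "grip": 0}
    - {"tx": 0, "ty": 0, "tz": 0.08, "turn": 0, "grip": 0}
    - {"tx": 0, "ty": 0, "tz": 0.05, "turn": 0, "grip": 0}
    - {"tx": 0, "ty": 0, "tz": 0, "turn": 0, "grip": 0}

```text
time: 49.05
position: [0.5603, -0.0692, 0.1775]
tool_rot: [-3.14, 0.093, -0.0]
ft_force: [1.0, -0.2, -2.7]
grip_width: 0.102
grip_force: 40.0
```

send_rows:
  steps:
    - {"tx": 0, "ty": 0, "tz": 0.03, "turn": 0, "grip": 0}
    - {"tx": 0, "ty": 0, "tz": 0, "turn": 0, "grip": 0}

```text
time: 49.3
position: [0.5607, -0.0692, 0.1765]
tool_rot: [-3.14, 0.093, -0.002]
ft_force: [-1.1, 0.6, 2.3]
grip_width: 0.102
grip_force: 40.0
```

send_rows:
  steps:
    - {"tx": 0, "ty": 0, "tz": 0.01, "turn": 0, "grip": 0.12}
    - {"tx": 0, "ty": 0, "tz": 0, "turn": 0, "grip": 0.25}
    - {"tx": 0, "ty": 0, "tz": 0, "turn": 0, "grip": 0.4}
    - {"tx": 0, "ty": 0, "tz": -0.2, "turn": 0, "grip": 0.4}
    - {"tx": 0, "ty": 0, "tz": -0.6, "turn": 0, "grip": 0.4}
    - {"tx": 0, "ty": 0, "tz": -0.6, "turn": 0, "grip": 0.4}
    - {"tx": -0.4, "ty": 0.7, "tz": 0, "turn": 0, "grip": 0.4}
    - {"tx": -0.5, "ty": 0.8, "tz": 0.3, "turn": 0, "grip": 0.4}
    - {"tx": -0.5, "ty": 0.8, "tz": 0.5, "turn": 0, "grip": 0.4}
    - {"tx": -0.5, "ty": 0.8, "tz": 0.5, "turn": 0, "grip": 0.4}
    - {"tx": -0.5, "ty": 0.8, "tz": 0.4, "turn": 0, "grip": 0.4}
    - {"tx": 0, "ty": 0.5, "tz": 0, "turn": 0, "grip": 0.4}

```text
time: 50.8
position: [0.3988, -0.3239, 0.1577]
tool_rot: [-3.137, 0.1, 0.002]
ft_force: [1.1, 0.3, 0.6]
grip_width: 0.403
grip_force: 0.0
```

```bash
python3 - <<'E'
from h import *
chk();orange((150,180,300,270),(165,195,245,275),.06); go([.563,.1132],.26,-93.6)
s=grab("side")
cv2.imwrite("pics/l.png",cv2.resize(s["pixels"][175:275,205:345,::-1],None,fx=5,fy=5,interpolation=cv2.INTER_CUBIC))
E
```

```text
shelf [0.5623 0.1131 0.1815] oven [-0.0564  0.0891] n 31 slope -0.23 level would be -0.3 err 0.07
shelf [0.5674 0.0509 0.1783] oven [-0.0474  0.0273] n 20 slope -0.31 level would be -0.32 err 0.14
shelf [ 0.5622 -0.0098  0.1792] oven [-0.0488 -0.0336] n 21 slope -0.32 level would be -0.34 err 0.49
shelf [ 0.5592 -0.0699  0.1788] oven [-0.0479 -0.0938] n 21 slope -0.44 level would be -0.36 err 0.7
side [223.1 222.1] 11 [0.4564 0.2642 0.06  ] oven [-0.1717  0.2332] ang 175.8
pos [ 0.4027 -0.3223  0.159 ] h -93.5 TURN 0.02 tx 2.21 ty -7.41 tz -1.68
```

View pics/l.png

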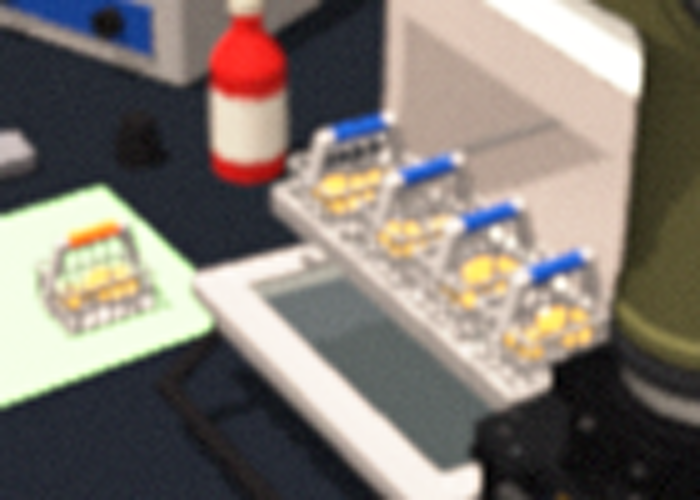

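The picture shows all four washed baskets in the tray, at crop (350,165), (425,205), (485,250) and (550,300). The leftmost sits about 9 mm forward with its near end slightly raised, so I'll nudge it deeper.

send_rows:
  steps:
    - {"tx": 0, "ty": 0, "tz": -0.85, "turn": 0, "grip": 0.4}
    - {"tx": 0, "ty": 0, "tz": -0.83, "turn": 0, "grip": 0.4}
    - {"tx": 0, "ty": -0.8, "tz": 0, "turn": 0, "grip": 0.4}
    - {"tx": 0, "ty": -0.85, "tz": 0, "turn": 0, "grip": 0.4}
    - {"tx": 0.2, "ty": -0.9, "tz": 0, "turn": 0, "grip": 0.4}
    - {"tx": 0.4, "ty": -0.9, "tz": 0, "turn": 0, "grip": 0.4}
    - {"tx": 0.4, "ty": -0.9, "tz": 0, "turn": 0, "grip": 0.4}
    - {"tx": 0.4, "ty": -0.9, "tz": 0, "turn": 0, "grip": 0.4}
    - {"tx": 0.4, "ty": -0.9, "tz": 0, "turn": 0, "grip": 0.4}
    - {"tx": 0.3, "ty": -0.8, "tz": 0, "turn": 0, "grip": 0.4}
    - {"tx": 0.1, "ty": -0.45, "tz": 0, "turn": 0, "grip": 0.4}
    - {"tx": 0, "ty": 0, "tz": 0, "turn": 0, "grip": 0.4}

```text
time: 52.55
position: [0.5599, 0.1163, 0.2591]
tool_rot: [3.14, -0.085, -0.001]
ft_force: [0.4, -1.0, 0.1]
grip_width: 0.398
grip_force: 0.0
```

```bash
python3 - <<'E'
from h import *
go([.563,.113],.2,-93.6)
E
```

```text
pos [0.5599 0.1163 0.2591] h -93.1 TURN 0.06 tx 0.05 ty 0.05 tz 0.99
```

send_rows:
  steps:
    - {"tx": 0.05, "ty": 0.05, "tz": 0.5, "turn": 0.06, "grip": 0.4}
    - {"tx": 0, "ty": 0, "tz": 0.5, "turn": 0, "grip": 0.4}
    - {"tx": 0, "ty": 0, "tz": 0.3, "turn": 0, "grip": 0.4}
    - {"tx": 0, "ty": 0, "tz": 0, "turn": 0, "grip": 0.4}
    - {"tx": 0, "ty": 0, "tz": 0, "turn": 0, "grip": 0}
    - {"tx": 0, "ty": 0, "tz": 0, "turn": 0, "grip": 0}
    - {"tx": 0, "ty": 0, "tz": 0, "turn": 0, "grip": 0}
    - {"tx": 0, "ty": 0, "tz": 0, "turn": 0, "grip": 0}
  newtons: 15

```text
time: 53.55
position: [0.5637, 0.1108, 0.182]
tool_rot: [-3.139, 0.105, -0.002]
ft_force: [-0.4, 0.4, 2.2]
grip_width: 0.111
grip_force: 15.0
```

send_rows:
  steps:
    - {"tx": 0.05, "ty": 0, "tz": 0, "turn": 0, "grip": 0}
    - {"tx": 0.05, "ty": 0, "tz": 0, "turn": 0, "grip": 0}
    - {"tx": 0.05, "ty": 0, "tz": 0, "turn": 0, "grip": 0}
    - {"tx": 0, "ty": 0, "tz": 0.03, "turn": 0, "grip": 0}
    - {"tx": 0, "ty": 0, "tz": 0, "turn": 0, "grip": 0}

```text
time: 54.18
position: [0.5726, 0.1113, 0.1809]
tool_rot: [-3.137, 0.104, -0.001]
ft_force: [-4.1, 3.7, 9.7]
grip_width: 0.106
grip_force: 15.0
```

send_rows:
  steps:
    - {"tx": 0, "ty": 0, "tz": 0, "turn": 0, "grip": 0.12}
    - {"tx": 0, "ty": 0, "tz": 0, "turn": 0, "grip": 0.25}
    - {"tx": 0, "ty": 0, "tz": 0, "turn": 0, "grip": 0.4}
    - {"tx": 0, "ty": 0, "tz": -0.2, "turn": 0, "grip": 0.4}
    - {"tx": 0, "ty": 0, "tz": -0.5, "turn": 0, "grip": 0.4}
    - {"tx": 0, "ty": 0, "tz": -0.6, "turn": 0, "grip": 0.4}
    - {"tx": -0.4, "ty": 0, "tz": 0, "turn": 0, "grip": 0.4}
    - {"tx": -0.7, "ty": -0.2, "tz": 0, "turn": 0, "grip": 0.4}
    - {"tx": -0.6, "ty": -0.4, "tz": 0, "turn": 0, "grip": 0.4}
    - {"tx": 0, "ty": -0.6, "tz": 0, "turn": 0, "grip": 0.4}
    - {"tx": 0, "ty": -0.7, "tz": 0, "turn": 0, "grip": 0.4}
    - {"tx": 0, "ty": 0, "tz": 0, "turn": 0, "grip": 0.4}

```text
time: 55.68
position: [0.4776, 0.2339, 0.2579]
tool_rot: [-3.139, 0.097, -0.001]
ft_force: [0.3, 0.2, -0.3]
grip_width: 0.4
grip_force: 0.0
```

```bash
python3 - <<'E'
from h import *
chk();orange((150,180,300,270),(165,195,245,275),.06); print(pose()[:2])
s=grab("side")
cv2.imwrite("pics/m.png",cv2.resize(s["pixels"][175:275,205:345,::-1],None,fx=5,fy=5,interpolation=cv2.INTER_CUBIC))
E
```

```text
shelf [0.5712 0.1109 0.1795] oven [-0.0474  0.0874] n 28 slope -0.21 level would be -0.3 err 0.36
shelf [0.5671 0.0511 0.1785] oven [-0.0477  0.0274] n 22 slope -0.27 level would be -0.32 err 0.25
shelf [ 0.562  -0.0096  0.1792] oven [-0.049  -0.0335] n 22 slope -0.29 level would be -0.34 err 0.39
shelf [ 0.559  -0.0698  0.1788] oven [-0.0481 -0.0937] n 22 slope -0.4 level would be -0.36 err 0.61
side [223.6 221.8] 15 [0.4586 0.2649 0.06  ] oven [-0.1694  0.234 ] ang 176.2
(array([0.47879875, 0.2288007 , 0.25789894]), np.float64(-93.99267484028621))
```

View pics/m.png

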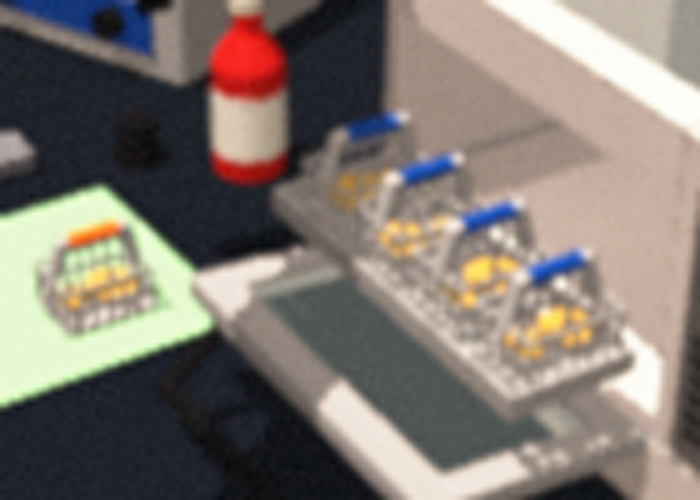

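The picture shows all four washed baskets evenly in the tray and the dry basket upright on the mat. Next I'll shut the door by pinching the handle again.

send_rows:
  steps:
    - {"tx": -0.2, "ty": 0.6, "tz": -0.3, "turn": 0, "grip": 0.3}
    - {"tx": -0.3, "ty": 0.8, "tz": -0.2, "turn": 0, "grip": 0.3}
    - {"tx": -0.3, "ty": 0.8, "tz": 0, "turn": 0, "grip": 0.3}
    - {"tx": 0, "ty": 0.7, "tz": 0, "turn": 0, "grip": 0.3}
    - {"tx": 0, "ty": 0, "tz": 0, "turn": -1, "grip": 0.3}
    - {"tx": 0, "ty": 0, "tz": 0, "turn": -1, "grip": 0.3}
    - {"tx": 0, "ty": 0, "tz": 0, "turn": -1, "grip": 0.3}
    - {"tx": 0, "ty": 0, "tz": 0, "turn": -1, "grip": 0.3}
    - {"tx": 0, "ty": 0, "tz": 0, "turn": -1, "grip": 0.3}
    - {"tx": 0, "ty": 0, "tz": 0, "turn": -1, "grip": 0.3}
    - {"tx": 0, "ty": 0, "tz": 0, "turn": -1, "grip": 0.3}
    - {"tx": 0, "ty": 0, "tz": 0, "turn": -1, "grip": 0.3}
  newtons: 20

```text
time: 57.42
position: [0.4186, 0.0588, 0.2876]
tool_rot: [-2.716, -1.577, -0.001]
ft_force: [0.1, 0.9, 0.4]
grip_width: 0.3
grip_force: 0.0
```

send_rows:
  steps:
    - {"tx": 0, "ty": 0, "tz": 0, "turn": -1, "grip": 0.3}
    - {"tx": 0, "ty": 0, "tz": 0, "turn": -1, "grip": 0.3}
    - {"tx": 0, "ty": 0, "tz": 0, "turn": -1, "grip": 0.3}
    - {"tx": 0, "ty": 0, "tz": 0, "turn": -0.3, "grip": 0.3}
    - {"tx": 0, "ty": 0, "tz": 0, "turn": 0, "grip": 0.3}

```text
time: 58.05
position: [0.4186, 0.059, 0.2876]
tool_rot: [-2.29, -2.15, -0.001]
ft_force: [0.3, -0.1, 0.8]
grip_width: 0.297
grip_force: 0.0
```

```bash
python3 - <<'E'
from h import *
go([.4185,.0361],.12,-3.6); chk()
E
```

```text
pos [0.4186 0.059  0.2876] h -3.6 TURN -0.00 tx -0.38 ty 0.02 tz 2.79
shelf [0.5698 0.1104 0.1811] oven [-0.0487  0.0868] n 27 slope -0.18 level would be -0.3 err 0.25
shelf [0.568  0.0519 0.1772] oven [-0.0469  0.0283] n 17 slope -0.33 level would be -0.32 err 0.13
shelf [ 0.5589 -0.0697  0.1791] oven [-0.0483 -0.0936] n 24 slope -0.39 level would be -0.36 err 0.57
```

```bash
python3 - <<'E'
from h import *
s=grab("side");im=s["pixels"].astype(float)
for k in range(5): im+=grab("side")["pixels"]
im/=6; w=np.clip(im[:,:,2]-im[:,:,0]-25,0,None)
u=np.array([np.cos(YAW),np.sin(YAW),0])
for P in([.5712,.1109,.1795],[.5671,.0511,.1785],[.562,-.0096,.1792],[.559,-.0698,.1788]):
    c=proj(s,P)[0];x0,y0=(c-[9,6]).astype(int);W=w[y0:y0+13,x0:x0+19]
    yy,xx=np.mgrid[y0:y0+13,x0:x0+19];m=np.array([(W*xx).sum(),(W*yy).sum()])/W.sum()
    dx,dy=xx-m[0],yy-m[1];C=np.array([[(W*dx*dx).sum(),(W*dx*dy).sum()],[(W*dx*dy).sum(),(W*dy*dy).sum()]])/W.sum()
    v=np.linalg.eigh(C)[1][:,1];r=[]
    for ti in(0.,-.1):
        d=u*np.cos(ti)+[0,0,np.sin(ti)];L=proj(s,[P-d*.012,P+d*.012]);e=L[1]-L[0];r.append(e[1]/e[0])
    print(m.round(1),W.sum().round(),"slope",(v[1]/v[0]).round(3),"tilt",((v[1]/v[0]-r[0])/(r[1]-r[0])*-.1).round(3))
E
```

```text
[278.6 199.6] 3249.0 slope -0.22 tilt -0.075
[290.1 208.6] 1452.0 slope -0.322 tilt 0.006
[302.2 218. ] 1617.0 slope -0.318 tilt -0.019
[315.6 227.7] 3471.0 slope -0.35 tilt -0.009
```

```bash
python3 - <<'E'
from h import *
for n,sg,hw in(("top",1,(4,7)),("side",1,(9,6))):
    d=grab(n);im=d["pixels"].astype(float)
    for k in range(7): im+=grab(n)["pixels"]
    im/=8
    for P in([.5712,.1109,.1785],[.5671,.0511,.1785],[.562,-.0096,.1785],[.559,-.0698,.1785]):
        res=[]
        for th in(15,35,60):
            w=np.clip(im[:,:,2]-im[:,:,0]-th,0,None)
            c=proj(d,P)[0].round().astype(int);x0,y0=c-hw;W=w[y0:y0+2*hw[1]+1,x0:x0+2*hw[0]+1]
            yy,xx=np.mgrid[y0:y0+2*hw[1]+1,x0:x0+2*hw[0]+1];m=np.array([(W*xx).sum(),(W*yy).sum()])/W.sum()
            dx,dy=xx-m[0],yy-m[1];C=np.array([[(W*dx*dx).sum(),(W*dx*dy).sum()],[(W*dx*dy).sum(),(W*dy*dy).sum()]])
            v=np.linalg.eigh(C)[1][:,1];L=plane(d,[m-v*3,m+v*3],.1785);e=L[1]-L[0];e*=np.sign(e[0])
            res.append((m.round(1).tolist(),round(float(np.degrees(np.arctan2(e[1],e[0]))),1)))
        print(n,res)
E
```

```text
top [([249.2, 189.9], -6.9), ([249.1, 189.9], -6.2), ([249.2, 189.8], -4.2)]
top [([264.9, 191.1], -2.4), ([265.0, 191.1], -0.4), ([265.0, 190.7], 1.1)]
top [([281.5, 192.7], -2.9), ([281.6, 192.6], -6.8), ([nan, nan], nan)]
top [([298.0, 193.9], -4.4), ([298.0, 193.9], -3.9), ([297.9, 194.0], -1.8)]
side [([278.6, 199.6], -11.1), ([278.6, 199.6], -10.2), ([278.7, 199.5], -8.7)]
side [([290.1, 208.6], -3.2), ([290.1, 208.6], -3.2), ([290.1, 208.6], -2.6)]
side [([302.2, 218.0], -5.3), ([302.3, 218.0], -4.6), ([302.2, 218.0], -4.4)]
side [([315.6, 227.7], -4.3), ([315.6, 227.7], -4.3), ([315.5, 227.7], -4.8)]<stdin>:11: RuntimeWarning: invalid value encountered in divide
```

Basket A now has the same x and height as its level neighbours, so it can't be on the rim and I'll go on. Descending on the handle.

send_rows:
  steps:
    - {"tx": -0.2, "ty": 0, "tz": 0.5, "turn": 0, "grip": 0.3}
    - {"tx": -0.18, "ty": 0, "tz": 0.6, "turn": 0, "grip": 0.3}
    - {"tx": 0, "ty": 0, "tz": 0.6, "turn": 0, "grip": 0.3}
    - {"tx": 0, "ty": 0, "tz": 0.6, "turn": 0, "grip": 0.3}
    - {"tx": 0, "ty": 0, "tz": 0.4, "turn": 0, "grip": 0.3}
    - {"tx": 0, "ty": 0, "tz": 0, "turn": 0, "grip": 0.3}

```text
time: 60.0
position: [0.4159, 0.0367, 0.1243]
tool_rot: [-2.287, -2.152, 0.006]
ft_force: [-0.4, -0.3, 0.9]
grip_width: 0.299
grip_force: 0.0
```

```bash
python3 - <<'E'
from h import *
go([.4195,.0361],.0433,-3.6)
E
```

```text
pos [0.4159 0.0367 0.1243] h -3.5 TURN 0.01 tx -0.01 ty 0.06 tz 1.35
```

send_rows:
  steps:
    - {"tx": 0, "ty": 0.06, "tz": 0.4, "turn": 0, "grip": 0.3}
    - {"tx": 0, "ty": 0, "tz": 0.4, "turn": 0, "grip": 0.3}
    - {"tx": 0, "ty": 0, "tz": 0.35, "turn": 0, "grip": 0.3}
    - {"tx": 0, "ty": 0, "tz": 0.18, "turn": 0, "grip": 0.3}
    - {"tx": 0, "ty": 0, "tz": 0, "turn": 0, "grip": 0.3}

```text
time: 60.62
position: [0.4211, 0.037, 0.046]
tool_rot: [2.287, 2.153, -0.001]
ft_force: [-0.1, -0.5, 1.6]
grip_width: 0.298
grip_force: 0.0
```

send_rows:
  steps:
    - {"tx": 0, "ty": 0, "tz": 0, "turn": 0, "grip": 0}
    - {"tx": 0, "ty": 0, "tz": 0, "turn": 0, "grip": 0}
    - {"tx": 0, "ty": 0, "tz": 0, "turn": 0, "grip": 0}

```text
time: 61.0
position: [0.4232, 0.0372, 0.0468]
tool_rot: [2.286, 2.151, 0.007]
ft_force: [5.3, -1.0, -1.0]
grip_width: 0.131
grip_force: 20.0
```

send_rows:
  steps:
    - {"tx": 0, "ty": -0.02, "tz": -0.19, "turn": 0, "grip": 0}
    - {"tx": 0, "ty": -0.013, "tz": -0.32, "turn": 0, "grip": 0}
    - {"tx": 0, "ty": 0.02, "tz": -0.325, "turn": 0, "grip": 0}
    - {"tx": 0, "ty": 0.05, "tz": -0.32, "turn": 0, "grip": 0}
    - {"tx": 0, "ty": 0.085, "tz": -0.315, "turn": 0, "grip": 0}
    - {"tx": 0, "ty": 0.115, "tz": -0.305, "turn": 0, "grip": 0}
    - {"tx": 0, "ty": 0, "tz": 0, "turn": 0, "grip": 0}

```text
time: 61.88
position: [0.4319, 0.0364, 0.1523]
tool_rot: [-2.283, -2.149, 0.008]
ft_force: [-7.7, 1.3, 3.2]
grip_width: 0.11
grip_force: 19.6
```

```bash
python3 - <<'E'
from h import *
p=pose()[0];x,y=so(p);r=np.hypot(x,p[2]-.0745);print(p,x,"r",r,"theta",np.arctan2(-x,p[2]-.0745)-np.arctan2(50,188))
E
```

```text
[0.43185673 0.03643256 0.15226294] -0.1817744036871549 r 0.19770940525073127 theta 0.9066169959989281
```

send_rows:
  steps:
    - {"tx": 0, "ty": 0.16, "tz": -0.29, "turn": 0, "grip": 0}
    - {"tx": 0, "ty": 0.18, "tz": -0.275, "turn": 0, "grip": 0}
    - {"tx": 0, "ty": 0.2, "tz": -0.255, "turn": 0, "grip": 0}
    - {"tx": 0, "ty": 0.225, "tz": -0.235, "turn": 0, "grip": 0}
    - {"tx": 0, "ty": 0.245, "tz": -0.21, "turn": 0, "grip": 0}
    - {"tx": 0, "ty": 0.265, "tz": -0.185, "turn": 0, "grip": 0}
    - {"tx": 0, "ty": 0, "tz": 0, "turn": 0, "grip": 0}

```text
time: 62.75
position: [0.5019, 0.0322, 0.2428]
tool_rot: [-2.272, -2.139, 0.026]
ft_force: [-39.3, -0.8, 49.5]
grip_width: 0.12
grip_force: 31.3
```

```bash
python3 - <<'E'
from h import *
p=pose()[0];x,y=so(p);r=np.hypot(x,p[2]-.0745);print(p,x,"r",r,"theta",np.arctan2(-x,p[2]-.0745)-np.arctan2(50,188))
E
```

```text
[0.50188708 0.03217654 0.2427518 ] -0.11161502998220055 r 0.20190736148468386 theta 0.3257842527121681
```

The 60 N force is purely radial and the grip has narrowed, so the bar has slid out to the fingertips. I'll relieve the force, reopen, go a little deeper and regrip harder.

send_rows:
  steps:
    - {"tx": 0, "ty": -0.17, "tz": -0.06, "turn": 0, "grip": 0}
    - {"tx": 0, "ty": 0, "tz": 0, "turn": 0, "grip": 0}

```text
time: 63.0
position: [0.4979, 0.0326, 0.245]
tool_rot: [-2.282, -2.149, 0.005]
ft_force: [-12.4, 0.5, 20.2]
grip_width: 0.023
grip_force: 11.4
```

send_rows:
  steps:
    - {"tx": 0, "ty": 0, "tz": 0, "turn": 0, "grip": 0.35}
    - {"tx": 0, "ty": 0, "tz": 0, "turn": 0, "grip": 0.35}
    - {"tx": 0, "ty": 0, "tz": 0, "turn": 0, "grip": 0.35}
  newtons: 45

```text
time: 63.38
position: [0.5009, 0.0321, 0.2428]
tool_rot: [-2.287, -2.153, 0.0]
ft_force: [-0.2, -0.0, -0.4]
grip_width: 0.273
grip_force: 0.0
```

```bash
python3 - <<'E'
from h import *
p=pose()[0];print(p,so(p),pose()[1],ctrl.get_state()["ft_force"])
# look for the dark bar in the side view at the handle's free right end: project both ends for several angles
s=grab("side");g=cv2.cvtColor(s["pixels"],cv2.COLOR_RGB2GRAY)
for th in np.arange(.1,.6,.05):
    pts=[[*ow(-(.05*np.cos(th)+.188*np.sin(th)),y),.07+.188*np.cos(th)-.05*np.sin(th)] for y in np.r_[np.linspace(-.085,-.05,8),np.linspace(.07,.085,4)]]
    q=proj(s,pts).astype(np.float32);v=cv2.remap(g,q[:,0],q[:,1],cv2.INTER_LINEAR).ravel();print(round(th,2),v.tolist())
E
```

```text
[0.5008651  0.03205858 0.24282777] [-0.11262756  0.00427622] -3.4683868663527364 [-0.17081551 -0.03811675 -0.3977583 ]
0.1 [117, 144, 151, 140, 133, 118, 121, 134, 26, 25, 26, 28]
0.15 [154, 158, 157, 166, 166, 146, 133, 128, 26, 26, 24, 24]
0.2 [179, 176, 183, 169, 178, 206, 212, 201, 23, 28, 47, 69]
0.25 [150, 148, 148, 149, 148, 148, 148, 150, 12, 22, 34, 32]
0.3 [96, 99, 95, 94, 92, 95, 95, 96, 24, 35, 44, 43]
0.35 [129, 125, 124, 125, 125, 123, 124, 125, 22, 22, 25, 36]
0.4 [20, 14, 19, 17, 22, 23, 21, 20, 31, 34, 34, 33]
0.45 [205, 211, 210, 208, 182, 146, 120, 115, 160, 166, 169, 156]
0.5 [102, 98, 100, 101, 104, 99, 91, 74, 178, 187, 193, 199]
0.55 [145, 172, 183, 176, 137, 77, 42, 35, 196, 203, 208, 211]
```

The bar shows clearly at a door angle of 0.40 rad; the fingertips had ridden up on top of it. I'll move over it, go down and regrip.

send_rows:
  steps:
    - {"tx": 0, "ty": -0.11, "tz": -0.05, "turn": 0, "grip": 0.35}
    - {"tx": 0, "ty": 0, "tz": 0, "turn": 0, "grip": 0.35}
    - {"tx": 0, "ty": 0, "tz": 0.2, "turn": 0, "grip": 0.35}
    - {"tx": 0, "ty": 0, "tz": 0.12, "turn": 0, "grip": 0.35}
    - {"tx": 0, "ty": 0, "tz": 0, "turn": 0, "grip": 0.35}

```text
time: 64.05
position: [0.494, 0.0323, 0.2256]
tool_rot: [-2.288, -2.153, 0.003]
ft_force: [-0.9, 0.2, -0.2]
grip_width: 0.349
grip_force: 0.0
```

```bash
python3 - <<'E'
from h import *
p=pose()[0];print(p,so(p),ctrl.get_state()["ft_force"])
E
```

```text
[0.49400022 0.03226991 0.22556659] [-0.11949212  0.00405493] [-0.93034391  0.23519067 -0.20532878]
```

send_rows:
  steps:
    - {"tx": 0, "ty": 0, "tz": 0, "turn": 0, "grip": 0}
    - {"tx": 0, "ty": 0, "tz": 0, "turn": 0, "grip": 0}
    - {"tx": 0, "ty": 0, "tz": 0, "turn": 0, "grip": 0}
    - {"tx": 0, "ty": 0.266, "tz": -0.185, "turn": 0, "grip": 0}
    - {"tx": 0, "ty": 0.285, "tz": -0.16, "turn": 0, "grip": 0}
    - {"tx": 0, "ty": 0, "tz": 0, "turn": 0, "grip": 0}

```text
time: 64.8
position: [0.5274, 0.0304, 0.2481]
tool_rot: [-2.288, -2.152, 0.003]
ft_force: [-3.6, -0.1, 6.7]
grip_width: 0.118
grip_force: 45.0
```

```bash
python3 - <<'E'
from h import *
p=pose()[0];x=so(p)[0];r=np.hypot(x,p[2]-.0722);print(p,x,r,np.arctan2(-x,p[2]-.0722)-np.arctan2(50,188),ctrl.get_state()["ft_force"])
E
```

```text
[0.52739776 0.03036704 0.24809022] -0.08604103740243299 0.19580712554424762 0.19500974243222757 [-3.62376295 -0.13381671  6.70432697]
```

send_rows:
  steps:
    - {"tx": 0, "ty": 0.3, "tz": -0.125, "turn": 0, "grip": 0}
    - {"tx": 0, "ty": 0.3, "tz": -0.1, "turn": 0, "grip": 0}
    - {"tx": 0, "ty": 0.05, "tz": 0, "turn": 0, "grip": 0}
    - {"tx": 0, "ty": 0, "tz": 0, "turn": 0, "grip": 0}

```text
time: 65.3
position: [0.5643, 0.0277, 0.262]
tool_rot: [-2.285, -2.15, 0.007]
ft_force: [-10.7, -0.6, 12.1]
grip_width: 0.123
grip_force: 45.0
```

```bash
python3 - <<'E'
from h import *
p=pose()[0];x=so(p)[0];r=np.hypot(x,p[2]-.0722);print(p,x,r,np.arctan2(-x,p[2]-.0722)-np.arctan2(50,188),ctrl.get_state()["ft_force"])
E
```

```text
[0.56428333 0.0276762  0.26199909] -0.049059236676902575 0.1960369921920315 -0.0069965174575762346 [-10.71486931  -0.57164623  12.09201666]
```

send_rows:
  steps:
    - {"tx": 0, "ty": 0.07, "tz": 0, "turn": 0, "grip": 0}
    - {"tx": 0, "ty": 0, "tz": 0, "turn": 0, "grip": 0}

```text
time: 65.55
position: [0.5644, 0.0277, 0.2619]
tool_rot: [-2.279, -2.144, 0.016]
ft_force: [-23.3, 0.4, 20.0]
grip_width: 0.119
grip_force: 45.0
```

Door is firmly shut. Release, rise, and measure the knob.

send_rows:
  steps:
    - {"tx": 0, "ty": -0.12, "tz": 0, "turn": 0, "grip": 0}
    - {"tx": 0, "ty": 0, "tz": 0, "turn": 0, "grip": 0.4}
    - {"tx": 0, "ty": 0, "tz": 0, "turn": 0, "grip": 0.4}
    - {"tx": 0, "ty": 0, "tz": 0, "turn": 0, "grip": 0.4}
    - {"tx": 0, "ty": 0, "tz": -0.3, "turn": 0, "grip": 0.4}
    - {"tx": 0, "ty": 0, "tz": -0.6, "turn": 0, "grip": 0.4}
    - {"tx": 0, "ty": -0.3, "tz": -0.8, "turn": 0, "grip": 0.4}
    - {"tx": 0, "ty": -0.5, "tz": -0.5, "turn": 0, "grip": 0.4}
    - {"tx": 0, "ty": -0.7, "tz": 0, "turn": 0, "grip": 0.4}
    - {"tx": 0, "ty": -0.7, "tz": 0, "turn": 0, "grip": 0.4}
    - {"tx": 0, "ty": 0, "tz": 0, "turn": 0, "grip": 0.4}

```text
time: 66.92
position: [0.4307, 0.0376, 0.3929]
tool_rot: [-2.284, -2.157, 0.002]
ft_force: [0.1, -0.6, 0.3]
grip_width: 0.405
grip_force: 0.0
```

```bash
python3 - <<'E'
from h import *
t=grab("top");s=grab("side")
for n,d,roi in(("top",t,(315,150,340,182)),("side",s,(350,180,390,218))):
    x0,y0,x1,y1=roi;g=d["hsv"][y0:y1,x0:x1]
    print(n); print("\n".join("".join("g" if (40<p[0]<90 and p[1]>90) else "#" if p[2]<70 else "+" if p[2]<150 else "." for p in r) for r in g))
print(so([.635,-.168]),ow(.03,-.1875)); print(ctrl.get_state()["ft_force"])
g=cv2.cvtColor(s["pixels"],cv2.COLOR_RGB2GRAY)
for th in (0,.03,.06,.1,.15,.2):
    pts=[[*ow(-(.05*np.cos(th)+.188*np.sin(th)),y),.07+.188*np.cos(th)-.05*np.sin(th)] for y in np.linspace(-.085,.085,10)]
    q=proj(s,pts).astype(np.float32);print(th,cv2.remap(g,q[:,0],q[:,1],cv2.INTER_LINEAR).ravel().tolist())
E
```

```text
top
.........................
.........................
.........................
.........................
.........................
.........................
.........................
.........................
.........................
.........................
.........++++............
........+++++....+.......
.......+++++.....++......
......+++........+++.....
.....+++..........++.....
....++++............g....
....++++...+........g...+
....++++...+........g...+
....+#++...+.......+++..+
....+#++...+.......+++..+
....++++...++.....+++...+
.....+#++..++++...+++...+
.....++#+++++++++++++...+
......+##+++++++++++....+
.......++##+++++#++.....+
........+++#####++......+
.........++++++++.......+
........................+
........................+
..+....................++
+++++++++++++++++....+++#
+++++++++++++++++++++++##
side
........................................
........................................
........................................
........................................
........................................
........................................
.............
[... 981 characters left out ...]
..++###########+++............
...............++++++++++...............
........................................
........................................
........................................
........................................
++......................................
+++.....................................
[ 0.03383659 -0.18694057] [ 0.6311358  -0.16831678]
[0.08399986 0.15199207 0.01943811]
0 [19, 17, 19, 19, 21, 16, 29, 32, 33, 32]
0.03 [43, 49, 45, 69, 67, 69, 37, 22, 22, 26]
0.06 [97, 97, 100, 139, 138, 140, 61, 86, 34, 33]
0.1 [111, 109, 138, 144, 150, 133, 143, 106, 34, 37]
0.15 [140, 139, 137, 160, 157, 128, 132, 37, 36, 35]
0.2 [151, 151, 137, 159, 134, 143, 43, 36, 36, 37]
```

```bash
python3 - <<'E'
from h import *
t=grab("top");s=grab("side")
a=plane(t,[[327.5,168]],.273)[0];b=plane(s,[[366.5,205.3]],.273)[0]
print(a,so(a),b,so(b))
# bar top centre in side: bar top (z .320) ridge ends
c=plane(s,[[362.5,191],[375.5,188.5]],.318);print(c,[so(x) for x in c])
go((a[:2]+b[:2])/2,.40,-93.6)
E
```

```text
[ 0.63664982 -0.1679205   0.273     ] [ 0.03547813 -0.18675736] [ 0.63426251 -0.17038663  0.273     ] [ 0.03325083 -0.18936889]
[[ 0.61468602 -0.16729912  0.318     ]
 [ 0.65139303 -0.17641725  0.318     ]] [array([ 0.01351879, -0.18752001]), array([ 0.05072704, -0.19430904])]
pos [0.4326 0.0353 0.3938] h -3.6 TURN 11.25 tx 3.59 ty 3.19 tz -0.10
```

send_rows:
  steps:
    - {"tx": 0, "ty": 0, "tz": -0.1, "turn": -1, "grip": 0.45}
    - {"tx": 0, "ty": 0, "tz": 0, "turn": -1, "grip": 0.45}
    - {"tx": 0, "ty": 0, "tz": 0, "turn": -1, "grip": 0.45}
    - {"tx": 0, "ty": 0, "tz": 0, "turn": -1, "grip": 0.45}
    - {"tx": 0, "ty": 0, "tz": 0, "turn": -1, "grip": 0.45}
    - {"tx": 0, "ty": 0, "tz": 0, "turn": -1, "grip": 0.45}
    - {"tx": 0, "ty": 0, "tz": 0, "turn": -1, "grip": 0.45}
    - {"tx": 0, "ty": 0, "tz": 0, "turn": -1, "grip": 0.45}
    - {"tx": 0, "ty": 0, "tz": 0, "turn": -1, "grip": 0.45}
    - {"tx": 0, "ty": 0, "tz": 0, "turn": -1, "grip": 0.45}
    - {"tx": 0, "ty": 0, "tz": 0, "turn": -1, "grip": 0.45}
    - {"tx": 0, "ty": 0, "tz": 0, "turn": -0.25, "grip": 0.45}
  newtons: 40

```text
time: 68.62
position: [0.4324, 0.0355, 0.3994]
tool_rot: [0.097, 3.139, 0.001]
ft_force: [0.1, -0.1, 0.3]
grip_width: 0.45
grip_force: 0.0
```

```bash
python3 - <<'E'
from h import *
go(ow(.0345,-.188),.40,86.4);print(ow(.0345,-.188),ctrl.get_state()["joint_positions"])
E
```

```text
pos [0.4324 0.0355 0.3994] h 86.4 TURN 0.01 tx -3.59 ty -3.19 tz -0.01
[ 0.63559539 -0.1690991 ] [-1.08124728 -0.29837689  0.73190343  1.67714804  0.19871037  1.68582855
  1.16037274]
```

send_rows:
  steps:
    - {"tx": -0.5, "ty": -0.45, "tz": 0, "turn": 0, "grip": 0.45}
    - {"tx": -0.6, "ty": -0.53, "tz": 0, "turn": 0, "grip": 0.45}
    - {"tx": -0.6, "ty": -0.53, "tz": 0, "turn": 0, "grip": 0.45}
    - {"tx": -0.6, "ty": -0.53, "tz": 0, "turn": 0, "grip": 0.45}
    - {"tx": -0.6, "ty": -0.53, "tz": 0, "turn": 0, "grip": 0.45}
    - {"tx": -0.4, "ty": -0.37, "tz": 0, "turn": 0, "grip": 0.45}
    - {"tx": -0.29, "ty": -0.25, "tz": 0, "turn": 0, "grip": 0.45}
    - {"tx": 0, "ty": 0, "tz": 0.5, "turn": 0, "grip": 0.45}
    - {"tx": 0, "ty": 0, "tz": 0.3, "turn": 0, "grip": 0.45}
    - {"tx": 0, "ty": 0, "tz": 0, "turn": 0, "grip": 0.45}

```text
time: 69.88
position: [0.6349, -0.1668, 0.3496]
tool_rot: [-0.095, -3.138, -0.001]
ft_force: [0.2, 1.6, -0.1]
grip_width: 0.456
grip_force: 0.0
```

```bash
python3 - <<'E'
from h import *
go(ow(.0345,-.188),.305,86.4);print(ctrl.get_state()["joint_positions"])
E
```

```text
pos [ 0.6349 -0.1668  0.3496] h 86.5 TURN 0.02 tx -0.01 ty -0.04 tz 0.74
[-0.51996764  0.48146898  1.11752505  1.26915545 -0.43034985  1.64282003
  2.02674615]
```

send_rows:
  steps:
    - {"tx": -0.01, "ty": -0.04, "tz": 0.3, "turn": 0, "grip": 0.45}
    - {"tx": 0, "ty": 0, "tz": 0.3, "turn": 0, "grip": 0.45}
    - {"tx": 0, "ty": 0, "tz": 0.14, "turn": 0, "grip": 0.45}
    - {"tx": 0, "ty": 0, "tz": 0, "turn": 0, "grip": 0.45}
    - {"tx": 0, "ty": 0, "tz": 0, "turn": 0, "grip": 0}
    - {"tx": 0, "ty": 0, "tz": 0, "turn": 0, "grip": 0}
    - {"tx": 0, "ty": 0, "tz": 0, "turn": 0, "grip": 0}
    - {"tx": 0, "ty": 0, "tz": 0, "turn": 0, "grip": 0}

```text
time: 70.88
position: [0.6361, -0.1674, 0.3066]
tool_rot: [-0.091, -3.14, -0.007]
ft_force: [-0.8, 5.4, 1.8]
grip_width: 0.158
grip_force: 40.0
```

send_rows:
  steps:
    - {"tx": 0, "ty": 0.02, "tz": 0.08, "turn": 0, "grip": 0}
    - {"tx": 0, "ty": 0, "tz": 0.06, "turn": 0, "grip": 0}
    - {"tx": 0, "ty": 0, "tz": 0, "turn": 0, "grip": 0}

```text
time: 71.25
position: [0.6361, -0.1675, 0.3008]
tool_rot: [0.092, 3.138, 0.005]
ft_force: [-4.3, 6.6, 14.7]
grip_width: 0.156
grip_force: 40.0
```

send_rows:
  steps:
    - {"tx": 0, "ty": 0, "tz": 0.02, "turn": 0.5, "grip": 0}
    - {"tx": 0, "ty": 0, "tz": 0, "turn": 0.9, "grip": 0}
    - {"tx": 0, "ty": 0, "tz": 0, "turn": 0.9, "grip": 0}
    - {"tx": 0, "ty": 0, "tz": 0, "turn": 0.9, "grip": 0}
    - {"tx": 0, "ty": 0, "tz": 0, "turn": 0.9, "grip": 0}
    - {"tx": 0, "ty": 0, "tz": 0, "turn": 0.9, "grip": 0}
    - {"tx": 0, "ty": 0, "tz": 0, "turn": 0.9, "grip": 0}
    - {"tx": 0, "ty": 0, "tz": 0, "turn": 0.9, "grip": 0}
    - {"tx": 0, "ty": 0, "tz": 0, "turn": 0.9, "grip": 0}
    - {"tx": 0, "ty": 0, "tz": 0, "turn": 0.9, "grip": 0}
    - {"tx": 0, "ty": 0, "tz": 0, "turn": 0, "grip": 0}

```text
time: 72.62
position: [0.6371, -0.1662, 0.3007]
tool_rot: [1.849, 2.539, 0.01]
ft_force: [-3.0, 9.7, 18.6]
grip_width: 0.16
grip_force: 40.0
```

```bash
python3 - <<'E'
from h import *
print(pose()[:2],ctrl.get_state()["torque"],ctrl.get_state()["joint_positions"])
E
```

```text
(array([ 0.63709523, -0.16619377,  0.30069858]), np.float64(17.885155039366207)) [ 2.01178734  0.98841762 -0.06255884] [-0.58077728  0.54152677  1.209384    1.36145178 -0.50909839  1.56937211
  0.88683892]
```

Turned 68.7° while pressed. Hold briefly, let up, open and rise.

send_rows:
  steps:
    - {"tx": 0, "ty": 0, "tz": 0, "turn": 0, "grip": 0}
    - {"tx": 0, "ty": 0, "tz": -0.08, "turn": 0, "grip": 0}
    - {"tx": 0, "ty": 0, "tz": -0.06, "turn": 0, "grip": 0}
    - {"tx": 0, "ty": 0, "tz": 0, "turn": 0, "grip": 0}
    - {"tx": 0, "ty": 0, "tz": 0, "turn": 0, "grip": 0.35}
    - {"tx": 0, "ty": 0, "tz": 0, "turn": 0, "grip": 0.45}
    - {"tx": 0, "ty": 0, "tz": 0, "turn": 0, "grip": 0.45}
    - {"tx": 0, "ty": 0, "tz": -0.4, "turn": 0, "grip": 0.45}
    - {"tx": 0, "ty": 0, "tz": -0.6, "turn": 0, "grip": 0.45}
    - {"tx": 0, "ty": 0, "tz": -0.6, "turn": 0, "grip": 0.45}

```text
time: 73.88
position: [0.6354, -0.1695, 0.4021]
tool_rot: [-1.854, -2.536, 0.001]
ft_force: [0.1, 0.4, 0.6]
grip_width: 0.449
grip_force: 0.0
```

send_rows:
  steps:
    - {"tx": 0.2, "ty": -0.5, "tz": 0, "turn": 0, "grip": 0.45}
    - {"tx": 0.3, "ty": -0.7, "tz": 0, "turn": 0, "grip": 0.45}
    - {"tx": 0.3, "ty": -0.7, "tz": 0, "turn": 0, "grip": 0.45}
    - {"tx": 0.3, "ty": -0.7, "tz": 0, "turn": 0, "grip": 0.45}
    - {"tx": 0, "ty": 0, "tz": 0, "turn": 0, "grip": 0.45}

```text
time: 74.5
position: [0.4728, -0.1564, 0.4032]
tool_rot: [-1.85, -2.53, -0.022]
ft_force: [0.7, 0.4, -0.8]
grip_width: 0.448
grip_force: 0.0
```

```bash
python3 - <<'E'
from h import *
print(pose()[:2],ctrl.get_state()["ft_force"])
t=grab("top");s=grab("side")
for n,d,roi in(("top",t,(315,150,340,180)),("side",s,(350,185,390,215))):
    x0,y0,x1,y1=roi;g=d["hsv"][y0:y1,x0:x1]
    print("\n".join("".join("g" if (40<p[0]<90 and p[1]>90) else "#" if p[2]<70 else "+" if p[2]<150 else "." for p in r) for r in g))
g=cv2.cvtColor(s["pixels"],cv2.COLOR_RGB2GRAY)
for th in (0,.03,.06,.1):
    q=proj(s,[[*ow(-(.05*np.cos(th)+.188*np.sin(th)),y),.07+.188*np.cos(th)-.05*np.sin(th)] for y in np.linspace(-.085,.085,10)]).astype(np.float32);print(th,cv2.remap(g,q[:,0],q[:,1],cv2.INTER_LINEAR).ravel().tolist())
orange((150,180,300,270),(165,195,245,275),.06)
# knob bar in the top view at z=.31: pixels along the bar direction
for d in (t,):
    for ti in(0,.6,1.0,1.2,1.4):
        a=YAW-ti;c=ow(.0345,-.188);e=proj(d,[[*(c+.02*np.array([np.cos(a),np.sin(a)])),.32],[*(c-.02*np.array([np.cos(a),np.sin(a)])),.32]]);print(ti,e.round(1).tolist())
E
```

```text
(array([ 0.47283846, -0.15637977,  0.40317401]), np.float64(17.656891360261074)) [ 0.68301536  0.36945431 -0.75979709]
.........................
.........................
.........................
.........................
.........................
.........................
.........................
.........................
.........................
.........................
.........++++++++........
........+++++++++++.....+
.......++++.+++++++.....+
......++++.+++++++++....+
.....+++++++++++...++...+
....+++++..++++++++++...+
....+##++...+++++++++...+
....+##++..+++++++++++..+
....+###++++++++++++#+..+
....+###++++++++++++#+..+
....+###++++++++++++#+.++
....+###+++++++++++++++++
.....+###+++++++++#++++++
.....++###+++++++##++++++
......+###########+++++++
......++##########+++++++
......+++++######++++++++
...+++++++++#####++++++++
++++++++++++#####++++++++
++++++++++++#####++++++++
........................................
...........++..+++......................
..........+++++++++.....................
...........++++++++++...................
...........++++++++++++..............
[... 783 characters left out ...]
.......++###############gggg++..........
.........+++###############++...........
............++++#######+++..............
.................+++++..................
........................................
........................................
0 [34, 32, 32, 31, 33, 32, 35, 35, 34, 29]
0.03 [66, 71, 64, 74, 71, 75, 41, 22, 21, 26]
0.06 [141, 143, 142, 144, 145, 144, 63, 89, 33, 36]
0.1 [147, 144, 146, 152, 155, 139, 147, 111, 37, 40]
side [223.3 222. ] 13 [0.4572 0.2643 0.06  ] oven [-0.1708  0.2333] ang 172.5
0 [[329.7, 159.6], [329.0, 171.0]]
0.6 [[333.0, 160.9], [325.8, 169.8]]
1.0 [[334.5, 162.6], [324.3, 168.0]]
1.2 [[334.9, 163.7], [323.8, 166.9]]
1.4 [[335.2, 164.8], [323.5, 165.8]]
```

```bash
python3 -c "
from bench import ctrl
print(ctrl.close_job())"
```

```text
the job is handed in; nothing more can be done
None
```

I handed the job in with every step carried out, but no verdict came back: the dried basket is on the green mat, all four washed baskets are on the shelf, the door is shut and the timer is at the green mark. I did not check the baskets after shutting the door, and I viewed 15 pictures against the limit of 14.

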